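# Sort, load and tip a batch of hub sleeves

## Task

Make up a batch of the 70 mm long, 30 mm thick sleeves: put the short and the thin sleeve left in the tipping tray into the shallow odds tray, stand the tub from the cork mat close under the tray's lip with its tall back wall farthest away, and lay every 70 x 30 sleeve from the row into the tray, leaving the too long one on the table. Then raise the handle to tip the tray to 40 degrees (keep within 5 degrees for two seconds, and never go past 50), so that they roll into the tub, and bring the tray back down to its level rest. Finally set the tub with all those sleeves in it, upright, in the middle of the cork mat again, and leave the hub and the tape roll behind the stand alone.

Things in the scene. Friction and masses are not known exactly. Their poses are not given: they have to be found in the camera images.
- sleeve_1: Aluminium sleeve of the wanted size: eight-sided tube with dark ends, 70 mm long, 30 mm across flats, 90 g. Origin at mid-length on the tube's axis; x along the tube; roll about x arbitrary. Lies in any slot of the row nearest the robot. It lies still on its flats on slopes under 15 degrees and rolls down those over 25. Two or three such sleeves are present.
- sleeve_2: Aluminium sleeve of the wanted size: eight-sided tube with dark ends, 70 mm long, 30 mm across flats, 90 g. Origin at mid-length on the tube's axis; x along the tube; roll about x arbitrary. Lies in any slot of the row nearest the robot. It lies still on its flats on slopes under 15 degrees and rolls down those over 25. Two or three such sleeves are present.
- sleeve_3: Aluminium sleeve of the wanted size: eight-sided tube with dark ends, 70 mm long, 30 mm across flats, 90 g. Origin at mid-length on the tube's axis; x along the tube; roll about x arbitrary. Lies in any slot of the row nearest the robot. It lies still on its flats on slopes under 15 degrees and rolls down those over 25. Two or three such sleeves are present.
- sleeve_long: Look-alike, too long: eight-sided tube, 92 mm long, 30 mm across flats. Origin at mid-length on the tube's axis; x along the tube; roll about x arbitrary. Lies in the same row; not wanted.
- sleeve_thin: Look-alike, too thin: eight-sided tube, 70 mm long but 20 mm across flats. Origin at mid-length on the tube's axis; x along the tube; roll about x arbitrary. Starts forgotten in the tipping tray, lying across it; belongs in the odds tray.
- sleeve_short: Look-alike, too short: eight-sided tube, 48 mm long, 30 mm across flats, 60 g. Origin at mid-length on the tube's axis; x along the tube; roll about x arbitrary. Starts forgotten in the tipping tray, lying across it; belongs in the odds tray.
- tipper: Fixed grey stand of the tipping tray. Origin on the table top under the hinge; x from the pouring lip to the handle end; the hinge runs along its y, 75 mm up. Base plate from x = -4 to 216 mm, 110 mm wide; two cheeks at the hinge reach 88 mm high. On its +y side (nearest the robot) a 60 mm square protractor plate, top 125 mm up, with dark ticks at 0, 20, 40 and 60 degrees; 40 is the thick one.
- tray (a joint): Hinge angle of the tipping tray, rad: 0 = level rest, grows as the handle end is raised (0.70 = 40 degrees); stop at 1.2. Stiff: it stays at the angle where it is left (0.65 N m of friction; up to 6 N at the handle to move it up or down). A dark pointer on its side shows the angle on the protractor.
- tray_mid (a point): Middle of the tipping tray's floor surface, 100 mm from the hinge and 6 mm below it at rest. Tray frame: x from hinge to handle, y along the hinge, z up; turns with the tray. At rest the floor falls 0.06 rad towards the handle (floor at z = -0.06 x here), so sleeves laid across it (along y) stay; at 40 degrees they roll out over the open lip.
- lip (a point): Middle of the tray's open pouring lip: floor edge 10 mm beyond the hinge, axes as tray_mid. The tray is an aluminium trough: floor from here to the end wall 203 mm from the hinge, 86 mm wide inside; side walls 30 mm, end wall (handle end) 18 mm above the floor.
- handle (a point): Middle of the tray's handle: dark round bar 12 mm thick, 96 mm long, parallel to the hinge, free below, 45 mm clear of the end wall; 250 mm from the hinge towards the handle end and 15 mm above it (90 mm over the table at rest). Axes as tray_mid. It may turn between the fingers as the tray tilts.
- tub_spot (a point): Point on the table where the tub's centre belongs for pouring: 72 mm from the hinge, on the side away from the handle. Axes as the stand's. There the tub's x is opposite to the stand's x: low front wall to the stand, tall back wall farthest from it.
- tub: Loose dark grey plastic tub, open on top, 110 (x) x 116 (y) mm, 0.45 kg. Origin at the centre of its underside; x points to the tall back wall. Floor 5 mm; front wall (-x) 50 mm high, side walls 60 mm, 5 mm thick; back wall (+x) 115 mm high and 10 mm thick. Starts on the cork mat.
- tub_back (a point): Middle of the top edge of the tub's tall back wall, 50 mm along the tub's x from its centre, 115 mm above its underside, axes as the tub's. Take the tub by this wall, across its 10 mm thickness (along x).
- mat: Fixed square cork mat, 150 x 150 x 3 mm, the tub's home. Origin at the centre of its underside.
- odds_tray: Fixed shallow steel tray, 90 (x) x 170 (y) mm outside, 14 mm high, walls and floor about 4 mm, for odd sleeves; the two lie in it end to end along y. Origin at the centre of its underside.
- hub_front_axle: Bystander: front wheel hub with axle, 55 x 130 x 55 mm, loose on the table behind the stand. Origin at the centre of its underside.
- tape_roll: Bystander: roll of black tape, 62 mm across, 19 mm high, loose on the table behind the stand. Origin at the centre of its underside.
Things that resemble listed ones, but are neither listed nor needed, are in the scene too. What is shaped like the sleeve_long but blue is not meant.

How it is judged:
By the outcome, as a careful person would: the job done as asked, in the order asked, and still so for the second after the job is handed in, with the robot touching nothing.
Of sleeve_1, sleeve_2, sleeve_3 only 2 to 3 are there at a start; the rules pass over those that are not, and their reading is None.
At some moment in a run one of tub may be knocked a few centimetres aside while the robot is not near it.
It also fails if it takes over 210 s, if anything falls off the work surface, if the arm or the gripper's body presses on something with over 40 N, if the wrist force passes 120 N, or if a joint passes its speed limit or range.

## Robot

A 6-joint arm with a two-finger parallel gripper is mounted at the origin on a cart in front of the work surface, level with it; the furniture and walls round the work are solid. World frame = base frame: x ahead of the robot, y to its left, z up, the work surface at z = 0. Lengths are in m, angles in rad, forces in N, time in s.
With the tool pointing down it reaches from about 0.275 to 0.85 m from the base axis. Payload 5.2 kg.
Tool frame: the origin (TCP) lies at the very end of the fingers, on their centre line; the grasp point (between the pads) lies 19 mm behind it; z points along the fingers, x is the direction in which the jaws open and shut, and the axes are right-handed (so a half turn about z gives the same grasp; the last joint's range is limited). The gripper opens to 85 mm and grips with 20 to 120 N. Pads are 22 mm wide; open, the fingers measure 114 mm over their backs; the gripper's body (76 mm by 85 mm) begins 54 mm behind the grasp point. The pads swing forward as they close: fully open they stand 13 mm farther back than shut.
Start: joints at [-1.494, 0.259, 1.535, -0, 1.348, -0.203], TCP at [0.152, -0.529, 0.231] pointing down, gripper open.
Joint ranges: [-3.14, 3.14], [-0.91, 2.08], [0.19, 2.58], [-1.22, 4.36], [0.22, 2.71], [-3.12, 3.12]. Speed limits (rad/s): [2.57, 2.57, 3.14, 3.14, 3.14, 3.14].

## Interface

Orientations are given as [roll, pitch, yaw] about the fixed x, y, z axes, in that order (R = Rz(yaw) Ry(pitch) Rx(roll)).
In Python, from bench import arm gives the robot as it stands.
- The arm moves only by the tool send_rows, never from a script. Its argument "increments" is a list of rows, each a list of 4 numbers: the shift along the tool's x, y, z in mm, then the turn about the tool's z in degrees. In form: [[dx, dy, dz, yaw], ...]. A call has exactly 10 rows; each row is the pose to reach, as a shift and turn from the pose commanded when the call began, along the tool's axes at that moment; what a row does not reach only later rows make up. A row lasts 1/10 s, in which the tool goes at most 50 mm and 8.59 degrees, less where a joint would pass 70% of its speed; a pose out of reach is approached as far as the arm can. A call with a gripper value outside its range is refused whole. "grip" is the closure, from -1 (fully open) to 1 (shut), so that 0 is half open, set as the call begins (left out, the last holds). The fingers move at their own pace and stop on an object; the grip force is fixed at half the most. Time passes only in rows, so rows that repeat a pose let the fingers close, or fill a call up. It gives the time, the measured TCP pose, the force and the opening at its end, in the units of the state.
- arm.read_state(): the state, without advancing time (a new reading comes with each control period).
- arm.read_camera(name): name is "scene" or "top" or "wrist"; returns (picture, depth): 420x560x3 uint8, red, green, blue; 420x560 float32, m along the optical axis (not along the pixel's ray), 0 where there is no reading.
- arm.camera_params(name): a dict with "vfov" (degrees; the focal length in pixels is half the picture's height over the tangent of half this angle, whatever the lens; pixels are square), "cx", "cy" (the principal point, pixels), "R" (3x3) and "t" (3): a world point X has camera coordinates R X + t. Camera axes: x right, y down, z forward; pixel columns grow to the right and rows downward; lengths in m; the calibration is good to about 2 mm. A picture is of the moment at which its call begins: read the wrist's pose just before it. camera_params takes no time and is no camera call; for the wrist camera it gives the pose at the moment of the call.
- arm.finish_job(): hands the job in, once; it reports no verdict.
The state is a dict: "clock": time; "joints": joint angles; "qd": joint speeds; "tau": joint torques, N m; "position": TCP position; "tool_rot": TCP orientation; "ft_force": force on the tool from outside, world axes, zero at the start; "torque": the same for the moment, N m; "width": finger opening in m.
Only numpy, scipy, OpenCV 4.12 (cv2) and the standard library are available. Lean on these libraries where they do the work, as an engineer would, in place of code of your own. Each camera call takes 0.05 s, during which the arm holds its last target.

## Working session

There is one attempt and no reset: what is moved stays moved. The work goes in short steps, Python scripts to look and compute and a tool call to move; the robot and the scene stay as the last step left them, time stands still between calls to the robot, and variables do not carry over. Pictures are saved under pics/ and viewed, and the job is handed in when it is done.

Besides the shell and the picture viewer there is one more tool, called as name(argument=value, ...) on one line, values as JSON. send_rows: Moves the arm, as the interface text tells. Its arguments: {"type":"object","properties":{"increments":{"type":"array"},"grip":{"type":"number"}},"required":["increments"]}

```bash
mkdir -p pics; cat > h.py <<'E'
import numpy as np, cv2
from bench import arm
def shot(name,fn,crop=None,scale=1):
    p=arm.camera_params(name); im,d=arm.read_camera(name)
    np.savez('pics/'+fn+'.npz',im=im,d=d,R=p['R'],t=p['t'],f=(im.shape[0]/2)/np.tan(np.radians(p['vfov'])/2),c=[p['cx'],p['cy']])
    save(fn,crop,scale)
def save(fn,crop=None,scale=1,out=None):
    im=np.load('pics/'+fn+'.npz')['im']
    if crop: u0,v0,u1,v1=crop; im=im[v0:v1,u0:u1]
    im=cv2.resize(im,None,fx=scale,fy=scale,interpolation=cv2.INTER_CUBIC)
    cv2.imwrite('pics/'+(out or fn)+'.png',im[:,:,::-1])
def w(fn,pts,z=None):
    D=np.load('pics/'+fn+'.npz');R=np.array(D['R']);t=np.array(D['t']).ravel();o=[]
    for u,v in pts:
        r=np.array([(u-D['c'][0])/D['f'],(v-D['c'][1])/D['f'],1.])
        if z is None: X=R.T@(r*D['d'][int(round(v)),int(round(u))]-t)
        else:
            C=-R.T@t;d=R.T@r;X=C+d*(z-C[2])/d[2]
        o.append(X)
    return np.round(np.array(o),4)
def px(fn,P):
    D=np.load('pics/'+fn+'.npz');c=D['R']@np.array(P)+np.array(D['t']).ravel()
    return c[:2]/c[2]*D['f']+D['c']
E
python3 - <<'E'
from h import *
print(arm.read_state())
for n in ["scene","top","wrist"]:
    shot(n,n+'0'); p=arm.camera_params(n); print(n,p)
E
```

```text
{'clock': 0.0, 'joints': array([-1.49378576e+00,  2.59338955e-01,  1.53609793e+00, -1.22377677e-05,
        1.34796400e+00, -2.02774835e-01]), 'qd': array([ 3.20194612e-05,  2.35845274e-03, -5.62237150e-04,  9.94227579e-04,
        3.90959785e-04, -1.40337315e-04]), 'tau': array([ 8.93001579e-04, -4.46030939e+01, -2.90567011e+01, -5.51421563e-04,
        1.15212376e-02,  2.92395100e-05]), 'position': array([ 0.15187283, -0.52807185,  0.23047089]), 'tool_rot': array([-3.14124018e+00,  1.77358546e-03, -1.29100790e+00]), 'ft_force': array([0.52895092, 0.3046259 , 0.35549655]), 'torque': array([-0.07259217,  0.0341928 ,  0.006467  ]), 'width': 0.08554263949100871}
scene {'vfov': 52.51155217022552, 'cx': 280.66257022532653, 'cy': 212.36576142608413, 'R': array([[ 0.89386504, -0.44777617, -0.02240069],
       [-0.27812478, -0.51462743, -0.81105192],
       [ 0.35164172,  0.73120114, -0.58454512]]), 't': array([-0.51409882,  0.2394211 ,  1.24685886])}
top {'vfov': 44.73519927785955, 'cx': 284.5439030692418, 'cy': 209.0095630075799, 'R': array([[-0.01097027, -0.99993421,  0.00335201],
       [-0.99443284,  0.01055846, -0.10484203],
       [ 0.10479974, -0.0044835 , -0.99448324]]), 't': array([-0.0086392 ,  0.59859618,  1.36298323])}
wrist {'vfov': 61.84589893369345, 'cx': 274.65051974154824, 'cy': 211.04570866364392, 'R': array([[ 0.27619076, -0.96110223, -0.00108114],
       [-0.92606405, -0.26642252,  0.26725347],
       [-0.25714595, -0.07281173, -0.96362566]]), 't': array([-0.54868907, -0.03363969,  0.37821367])}
```

View pics/top0.png

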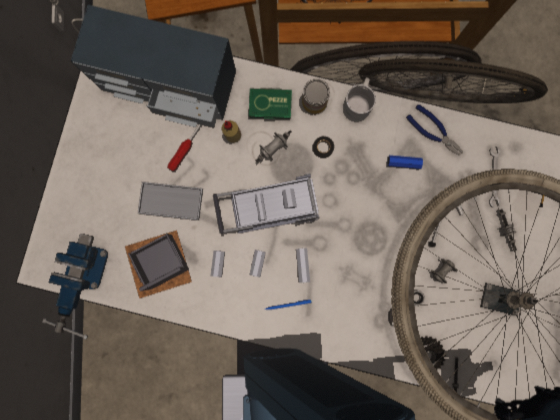

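View pics/scene0.png

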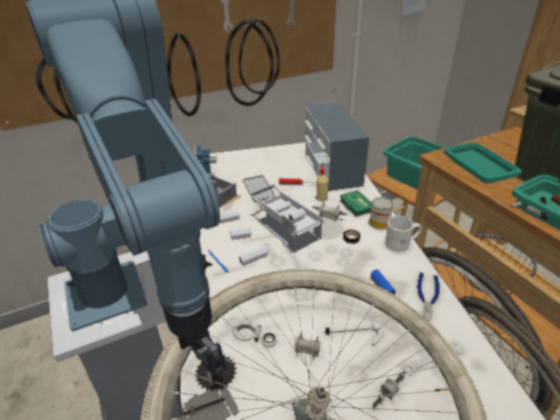

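```bash
python3 - <<'E'
from h import *
save('top0',(120,170,320,315),4,'top0c')
E
```

```text
(no output)
```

View pics/top0c.png

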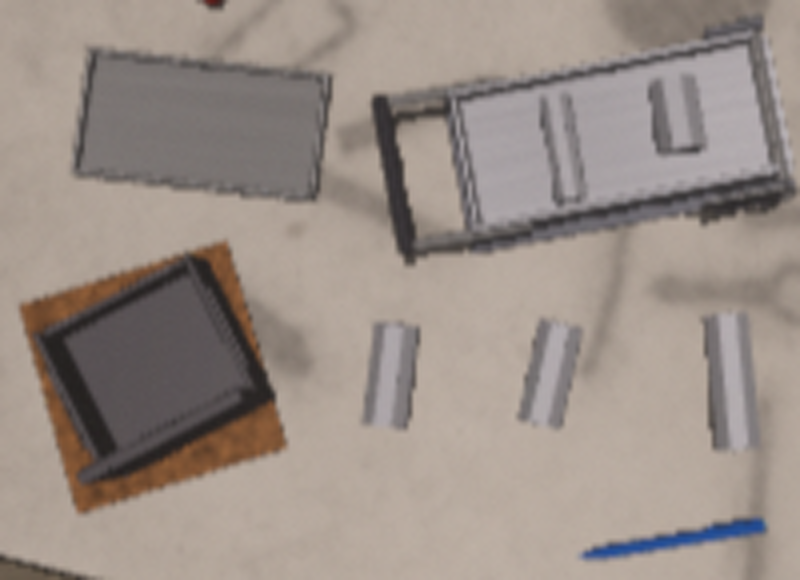

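```bash
python3 - <<'E'
from h import *
D=np.load('pics/top0.npz');print('C',-D['R'].T@D['t'])
def c(l): return [(120+u/4,170+v/4) for u,v in l]
n={}
def P(name,l,z): print(name,w('top0',c(l),z).tolist())
P('sleeveA ends',[(397,323),(384,427)],.03)
P('sleeveB',[(560,322),(542,425)],.03)
P('long',[(725,315),(737,448)],.03)
P('thin',[(555,95),(570,200)],.092)
P('short',[(673,78),(682,152)],.10)
P('mat',[(20,303),(226,242),(287,445),(80,513)],.003)
P('odds',[(92,48),(331,73),(315,200),(75,173)],.014)
P('handle',[(379,97),(409,258)],.09)
P('endwall',[(450,95),(470,235)],.09)
P('lip',[(755,40),(785,185)],.1)
P('cheeks',[(733,25),(745,205)],.088)
# height map of tub region
R=D['R'];t=D['t']
for v in range(228,294,4):
    print(v,[int(1000*w('top0',[(u,v)])[0][2]) for u in range(124,194,4)])
E
```

```text
C [ 0.45232863 -0.00884796  1.41825098]
sleeveA ends [[0.4867, 0.1631, 0.03], [0.4169, 0.1717, 0.03]]
sleeveB [[0.4862, 0.0527, 0.03], [0.4171, 0.0652, 0.03]]
long [[0.4897, -0.0592, 0.03], [0.4003, -0.066, 0.03]]
thin [[0.633, 0.0523, 0.092], [0.5639, 0.043, 0.092]]
short [[0.6423, -0.025, 0.1], [0.5937, -0.0303, 0.1]]
mat [[0.504, 0.427, 0.003], [0.5447, 0.2852, 0.003], [0.4047, 0.2418, 0.003], [0.3602, 0.3829, 0.003]]
odds [[0.68, 0.3775, 0.014], [0.6607, 0.2113, 0.014], [0.5723, 0.2219, 0.014], [0.5928, 0.3876, 0.014]]
handle [[0.6332, 0.1679, 0.09], [0.5273, 0.148, 0.09]]
endwall [[0.634, 0.1213, 0.09], [0.5419, 0.1083, 0.09]]
lip [[0.6668, -0.0789, 0.1], [0.5715, -0.0968, 0.1]]
cheeks [[0.6789, -0.0652, 0.088], [0.5597, -0.0712, 0.088]]
228 [2, 0, 0, 2, -2, 3, -6, 1, -2, -1, -1, -4, 0, -2, 5, -1, 6, -4]
232 [-1, -6, 0, -3, -2, -1, 1, -5, -2, 3, -2, 0, -1, 2, 0, -4, -5, 0]
236 [-6, 1, 2, -1, -2, -5, -3, 0, -5, 1, 54, 59, 3, 0, -2, 4, 1, 0]
240 [-2, -7, -3, -2, -2, -2, -2, 5, 48, 38, 5, 66, 29, 4, -3, 2, -1, 0]
244 [3, -2, 0, 1, 3, 2, 49, 39, 2, 10, 5, 4, 61, 3, 5, -7, -3, -1]
248 [-5, 0, -1, -3, 52, 39, 13, -1, 2, 4, 6, 5, 65, 30, -4, 0, -6, 1]
252 [-4, 0, 52, 45, 11, 3, 4, 5, 4, 11, 8, 11, 10, 58, 3, 0, -1, 0]
256 [-2, 0, 45, 9, 5, 7, 6, 8, 2, 8, 4, 5, 12, 58, 30, 2, 0, -1]
260 [0, 1, 61, 25, 7, 4, 7, 9, 10, 4, 7, 5, 5, 4, 62, 3, 0, -5]
264 [-1, 0, 58, 45, 8, 10, 2, 9, 7, 2, 2, 5, 2, 4, 61, 31, 0, -2]
268 [-1, -2, -2, 59, 24, 9, 8, 5, 7, 8, 8, 6, 7, 5, 113, 56, 3, 2]
272 [-2, -7, 2, 61, 45, 4, 3, 12, 3, 6, 7, 10, 119, 114, 72, 3, 7, -4]
276 [-1, 1, 0, 1, 59, 30, 5, 4, 6, 5, 112, 118, 83, 13, 2, 0, -3, -4]
280 [-7, -1, 0, 1, 58, 44, 3, 10, 116, 115, 86, 25, 7, 2, 4, 3, 3, -1]
284 [-2, -1, 0, 6, 1, 62, 118, 117, 90, 27, 1418, 0, 6, 0, -3, 0, -2, -1]
288 [-1, 0, -5, 3, 115, 120, 100, 33, -2, 4, 2, 0, 6, 2, -1, 1, -3, -2]
292 [0, -1, -4, -1, 2, 5, 4, 0, 0, -4, -4, -3, -2, -2, 0, 0, -5, 0]
```

```bash
cat >> h.py <<'E'
def go(pos,yaw_deg=None):
    s=arm.read_state();r,p,y=s['tool_rot'];cr=np.cos
    from scipy.spatial.transform import Rotation as Ro
    M=Ro.from_euler('xyz',s['tool_rot']).as_matrix()
    d=M.T@(np.array(pos)-s['position'])*1000
    dy=0 if yaw_deg is None else -((yaw_deg-np.degrees(y)+180)%360-180)
    print('t %.1f pos'%s['clock'],np.round(s['position'],4),'yaw %.1f'%np.degrees(y),'-> delta',np.round(d,1),'turn %.1f'%dy,'w %.3f'%s['width'],'F',np.round(s['ft_force'],1))
E
python3 -c "
from h import *
go([.52,.08,.42],-81)"
```

```text
t 0.1 pos [ 0.1519 -0.5282  0.2307] yaw -74.0 -> delta [-483.2 -521.8 -188.5] turn 7.0 w 0.085 F [ 0.4 -0.8  0.5]
```

send_rows(increments=[[-30,-30,-50,0],[-60,-65,-100,0],[-90,-100,-140,0],[-120,-130,-189,0],[-150,-162,-189,0],[-180,-194,-189,0],[-210,-227,-189,7],[-240,-260,-189,7],[-270,-292,-189,7],[-300,-324,-189,7]])

```text
clock: 1.15
position: [0.3739, -0.1607, 0.4204]
tool_rot: [-3.141, -0.0, -1.414]
ft_force: [1.0, -1.0, -0.3]
width: 0.0852
```

```bash
python3 -c "
from h import *
go([.52,.08,.42],-81)"
```

```text
t 1.1 pos [ 0.3739 -0.1607  0.4204] yaw -81.0 -> delta [-214.8 -182.     0.4] turn 0.0 w 0.085 F [ 1.  -1.  -0.3]
```

send_rows(increments=[[-30,-25,0,0],[-65,-55,0,0],[-100,-85,0,0],[-135,-115,0,0],[-165,-140,0,0],[-190,-162,0,0],[-208,-176,0,0],[-214,-181,0,0],[-214,-181,0,0],[-214,-181,0,0]])

```text
clock: 2.15
position: [0.5182, 0.0765, 0.4202]
tool_rot: [3.141, -0.0, -1.414]
ft_force: [-0.2, -0.6, 0.4]
width: 0.0852
```

```bash
python3 -c "
from h import *
shot('wrist','w1')
go([.62,-.028,.2],-81)"
```

```text
t 2.2 pos [0.5181 0.0762 0.4203] yaw -81.0 -> delta [118.7 -84.4 220.4] turn -0.0 w 0.085 F [-0.4 -0.7 -0. ]
```

View pics/w1.png

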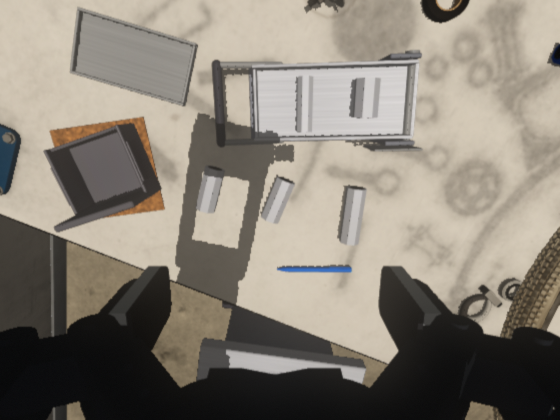

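```bash
python3 -c "
from h import *
save('w1',(200,40,430,250),3.4,'w1c')
save('w1',(30,0,230,240),2.5,'w1d')"
```

```text
(no output)
```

View pics/w1c.png

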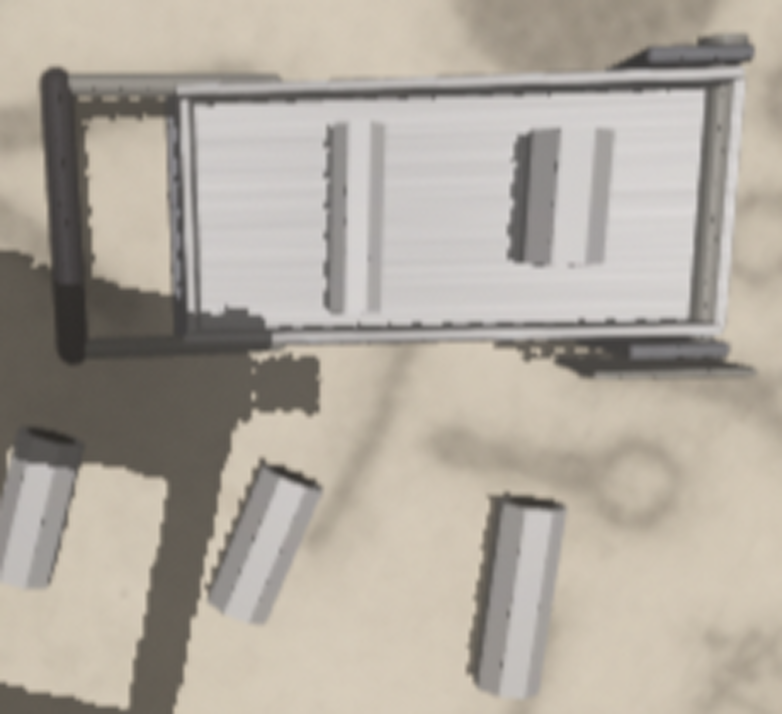

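View pics/w1d.png

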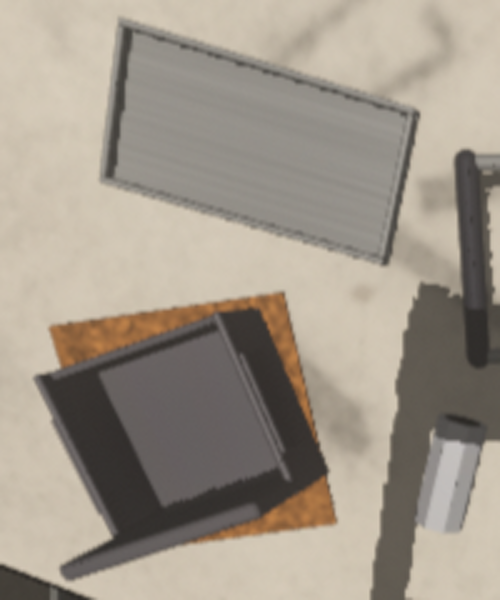

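```bash
python3 - <<'E'
from h import *
def c(l): return [(200+u/3.4,40+v/3.4) for u,v in l]
def e(l): return [(30+u/2.5,v/2.5) for u,v in l]
def P(name,l,z=None): 
    r=w('w1',l,z); print(name,r.tolist(),'mid',np.round(r.mean(0),4).tolist(),'ang',np.round(np.degrees(np.arctan2(*(r[0]-r[1])[[1,0]])),1) if len(r)==2 else '')
print('depths thin',w('w1',c([(360,150),(360,280)]))[:,2],'short',w('w1',c([(572,160),(572,240)]))[:,2],'floor',w('w1',c([(260,120),(260,280),(440,200),(660,200)]))[:,2], 'handle',w('w1',c([(60,120),(65,300)]))[:,2])
P('thin',c([(364,124),(355,312)]),.0885+.0)
P('short',c([(577,130),(569,263)]),.1)
P('A',c([(40,455),(22,586)]),.03)
P('B',c([(290,472),(240,618)]),.03)
P('long',c([(535,502),(505,695)]),.03)
P('handle',c([(53,72),(72,360)]),.092)
P('walltop far',c([(180,90),(740,72)]),.1)
P('walltop near',c([(185,338),(720,330)]),.1)
P('lip',c([(738,76),(720,332)]),.1)
P('odds',e([(121,19),(418,112),(387,264),(102,181)]),.014)
P('mat',e([(50,326),(284,292),(336,522)]),.003)
P('tubback outer',e([(64,575),(262,512)]),.115)
P('tubback top',e([(66,572),(258,508)]))
P('tub front inner top',e([(100,375)]),.005)
P('tub front top',e([(40,377),(218,316)]),.05)
E
```

```text
depths thin [0.0868 0.0856] short [0.1009 0.1002] floor [0.0658 0.0649 0.0681 0.0743] handle [0.095 0.096]
thin [[0.637, 0.0542, 0.0885], [0.5691, 0.0453, 0.0885]] mid [0.6031, 0.0498, 0.0885] ang 7.5
short [[0.6459, -0.0219, 0.1], [0.5997, -0.0297, 0.1]] mid [0.6228, -0.0258, 0.1] ang 9.6
A [[0.4829, 0.1688, 0.03], [0.4207, 0.1704, 0.03]] mid [0.4518, 0.1696, 0.03] ang -1.5
B [[0.4929, 0.0564, 0.03], [0.4211, 0.0681, 0.03]] mid [0.457, 0.0622, 0.03] ang -9.3
long [[0.4967, -0.056, 0.03], [0.4029, -0.0624, 0.03]] mid [0.4498, -0.0592, 0.03] ang 3.9
handle [[0.6363, 0.1701, 0.092], [0.534, 0.1512, 0.092]] mid [0.5852, 0.1607, 0.092] ang 10.5
walltop far [[0.6366, 0.1228, 0.1], [0.6742, -0.0754, 0.1]] mid [0.6554, 0.0237, 0.1] ang 100.7
walltop near [[0.5498, 0.1086, 0.1], [0.5847, -0.092, 0.1]] mid [0.5672, 0.0083, 0.1] ang 99.9
lip [[0.6728, -0.0751, 0.1], [0.5839, -0.0922, 0.1]] mid [0.6284, -0.0836, 0.1] ang 10.9
odds [[0.6837, 0.3808, 0.014], [0.6622, 0.2122, 0.014], [0.5761, 0.2224, 0.014], [0.5964, 0.3911, 0.014]] mid [0.6296, 0.3016, 0.014] ang 
mat [[0.5061, 0.4289, 0.003], [0.5494, 0.2863, 0.003], [0.4075, 0.2439, 0.003]] mid [0.4877, 0.3197, 0.003] ang 
tubback outer [[0.3908, 0.3549, 0.115], [0.4426, 0.2516, 0.115]] mid [0.4167, 0.3032, 0.115] ang 116.6
tubback top [[0.3941, 0.3518, 0.1184], [0.4444, 0.2538, 0.1148]] mid [0.4192, 0.3028, 0.1166] ang 117.2
tub front inner top [[0.4808, 0.397, 0.005]] mid [0.4808, 0.397, 0.005] ang 
tub front top [[0.4827, 0.4063, 0.05], [0.5334, 0.3059, 0.05]] mid [0.508, 0.3561, 0.05] ang 116.8
```

```bash
python3 -c "
from h import *
go([.6228,-.0258,.15],-80.2)"
```

```text
t 2.2 pos [0.5181 0.0762 0.4203] yaw -81.0 -> delta [116.9 -87.5 270.4] turn -0.8 w 0.085 F [-0.4 -0.7 -0. ]
```

send_rows(increments=[[20,-15,40,-0.8],[45,-34,80,-0.8],[70,-52,120,-0.8],[95,-71,160,-0.8],[112,-84,200,-0.8],[117,-87.5,240,-0.8],[117,-87.5,262,-0.8],[117,-87.5,270,-0.8],[117,-87.5,270,-0.8],[117,-87.5,270,-0.8]], grip=0.1)

```text
clock: 3.2
position: [0.6241, -0.0252, 0.1522]
tool_rot: [-3.139, -0.001, -1.4]
ft_force: [0.4, -0.5, 0.4]
width: 0.0384
```

```bash
python3 -c "
from h import *
shot('wrist','w2')
go([.6228,-.0258,.076],-80.2)"
```

```text
t 3.2 pos [ 0.6244 -0.0251  0.1526] yaw -80.2 -> delta [ 0.3  2.  76.6] turn 0.0 w 0.039 F [0.7 0.2 0.1]
```

View pics/w2.png

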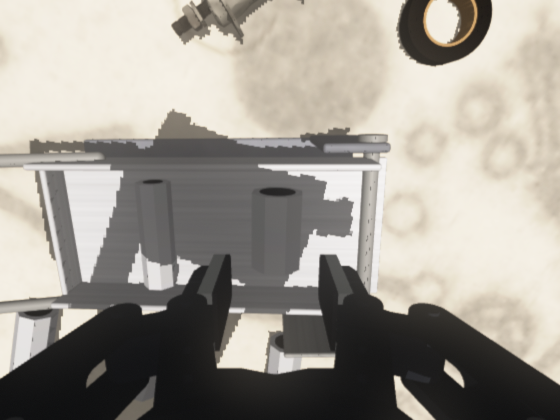

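```bash
python3 -c "
from h import *
print(w('w2',[(277,197),(271,273)],.1), w('w2',[(153,187),(160,288)],.086), w('w2',[(75,240),(330,240)]))"
```

```text
[[ 0.6469 -0.022   0.1   ]
 [ 0.5999 -0.0265  0.1   ]] [[0.6371 0.0524 0.086 ]
 [0.5704 0.0425 0.086 ]] [[ 0.584   0.1104  0.0629]
 [ 0.6176 -0.0634  0.0729]]
```

send_rows(increments=[[0,2,15,0],[0,2,30,0],[0,2,45,0],[0,2,60,0],[0,2,70,0],[0,2,75,0],[0,2,76,0],[0,2,76,0],[0,2,76,0],[0,2,76,0]])

```text
clock: 4.25
position: [0.6218, -0.0251, 0.0749]
tool_rot: [-3.14, -0.0, -1.399]
ft_force: [-0.0, -0.1, 0.1]
width: 0.0384
```

send_rows(increments=[[0,0,0,0],[0,0,0,0],[0,0,0,0],[0,0,0,0],[0,0,-15,0],[0,0,-40,0],[0,0,-80,0],[0,0,-110,0],[0,0,-120,0],[0,0,-120,0]], grip=1)

```text
clock: 5.25
position: [0.6221, -0.0251, 0.1954]
tool_rot: [-3.139, -0.001, -1.399]
ft_force: [-0.3, 0.4, -0.8]
width: 0.0287
```

```bash
python3 -c "
from h import *
shot('wrist','w3')
go([.6296-.0051,.3016-.044,.2],-7.5)"
```

```text
t 5.3 pos [ 0.6211 -0.0249  0.1936] yaw -80.2 -> delta [-277.8  -51.6   -6.4] turn -72.7 w 0.029 F [-0.9 -0.6 -0.7]
```

View pics/w3.png

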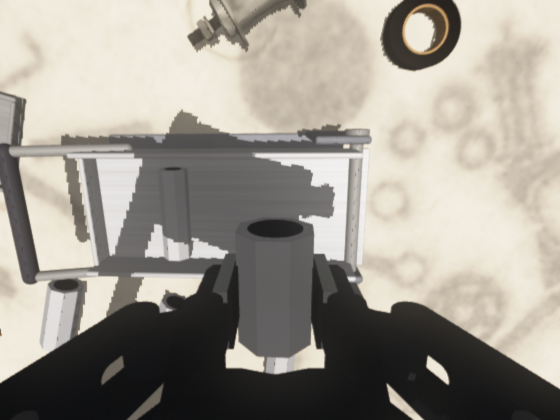

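send_rows(increments=[[-25,-5,-6,-8],[-60,-11,-6,-16],[-95,-18,-6,-24],[-130,-24,-6,-32],[-165,-30,-6,-40],[-200,-37,-6,-48],[-235,-44,-6,-56],[-260,-49,-6,-64],[-275,-52,-6,-72],[-280,-52,-6,-72.7]])

```text
clock: 6.3
position: [0.6233, 0.2614, 0.1969]
tool_rot: [3.14, 0.005, -0.127]
ft_force: [-0.0, 0.2, -0.7]
width: 0.0289
```

```bash
python3 -c "
from h import *
shot('wrist','w4')
go([.6243,.26,.010],-7.3)"
```

```text
t 6.3 pos [0.6233 0.2612 0.1973] yaw -7.4 -> delta [  2.    0.8 187.3] turn -0.1 w 0.029 F [-0.2  0.4 -0.9]
```

View pics/w4.png

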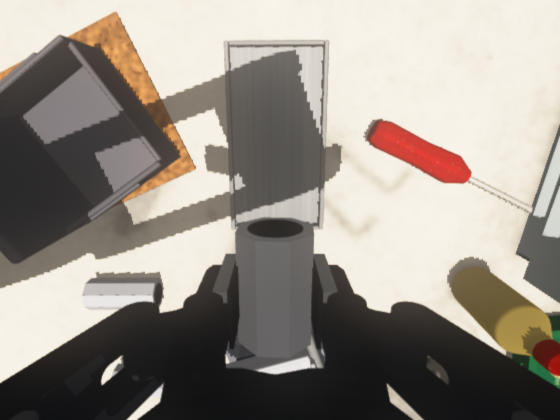

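send_rows(increments=[[2,1,30,0],[2,1,65,0],[2,1,105,0],[2,1,140,0],[2,1,165,0],[2,1,178,0],[2,1,184,0],[2,1,187,0],[2,1,187,0],[2,1,187,0]])

```text
clock: 7.35
position: [0.6277, 0.2587, 0.0148]
tool_rot: [-3.141, -0.002, -0.131]
ft_force: [-0.3, -0.3, -0.1]
width: 0.0286
```

send_rows(increments=[[0,0,0,0],[0,0,0,0],[0,0,0,0],[0,0,-15,0],[0,0,-50,0],[0,0,-90,0],[0,0,-130,0],[0,0,-160,0],[0,0,-170,0],[0,0,-170,0]], grip=0.1)

```text
clock: 8.35
position: [0.6277, 0.2588, 0.1861]
tool_rot: [-3.14, -0.004, -0.13]
ft_force: [-0.7, 0.4, 0.4]
width: 0.0386
```

```bash
python3 -c "
from h import *
shot('wrist','w5')
go([.6031,.048,.15],-82.2)"
```

```text
t 8.4 pos [0.6266 0.2585 0.1837] yaw -7.5 -> delta [  4.  211.8  33.6] turn 74.7 w 0.038 F [-0.7 -0.9 -0.2]
```

View pics/w5.png

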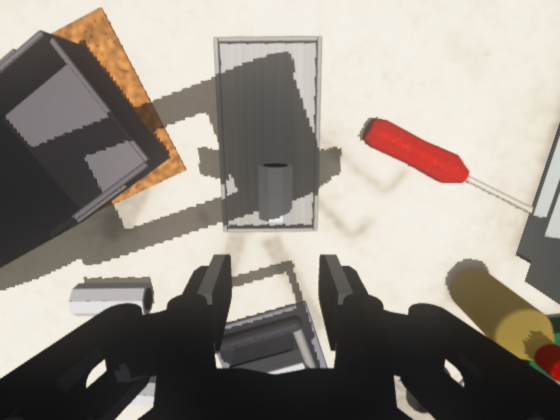

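send_rows(increments=[[0,20,0,8],[0,45,0,16],[0,70,0,24],[1,95,5,32],[1,120,10,40],[2,145,15,48],[3,170,20,56],[4,190,25,64],[4,207,30,72],[4,212,33,74.7]])

```text
clock: 9.4
position: [0.6011, 0.046, 0.1471]
tool_rot: [3.136, 0.001, -1.441]
ft_force: [0.5, 0.5, -0.2]
width: 0.0381
```

```bash
python3 -c "
from h import *
shot('wrist','w6')
go([.6035,.0485,.069],-82.2)"
```

```text
t 9.4 pos [0.6009 0.046  0.1467] yaw -82.5 -> delta [-2.1 -3.4 77.7] turn -0.3 w 0.039 F [-0.1  0.1 -0.9]
```

View pics/w6.png

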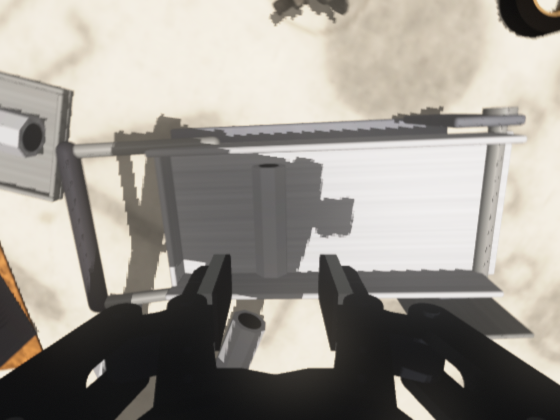

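send_rows(increments=[[-2,-3,15,0],[-2,-3,30,0],[-2,-3,45,0],[-2,-3,60,0],[-2,-3,70,0],[-2,-3,75,0],[-2,-3,77.5,0],[-2,-3,77.5,0],[-2,-3,77.5,0],[-2,-3,77.5,0]])

```text
clock: 10.45
position: [0.6063, 0.0502, 0.0735]
tool_rot: [-3.14, -0.0, -1.434]
ft_force: [-0.2, 0.5, 0.3]
width: 0.0384
```

send_rows(increments=[[0,0,0,0],[0,0,0,0],[0,0,0,0],[0,0,0,0],[0,0,-10,0],[0,0,-40,0],[0,0,-80,0],[0,0,-115,0],[0,0,-128,0],[0,0,-128,0]], grip=1)

```text
clock: 11.45
position: [0.607, 0.0501, 0.2031]
tool_rot: [-3.137, -0.001, -1.434]
ft_force: [-0.5, 0.3, -1.1]
width: 0.0179
```

```bash
python3 -c "
from h import *
shot('wrist','w7')
go([.6296+.0053,.3016+.0415,.2],-7.4)"
```

```text
t 11.5 pos [0.6058 0.0502 0.2008] yaw -82.2 -> delta [-286.2  -68.8    0.8] turn -74.8 w 0.018 F [ 0.1 -0.4 -0.9]
```

View pics/w7.png

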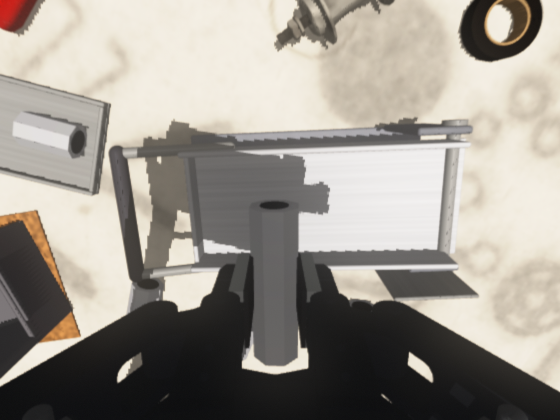

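send_rows(increments=[[-25,-6,0,-8],[-60,-14,0,-16],[-95,-23,0,-24],[-130,-31,0,-32],[-165,-39,0,-40],[-205,-49,0,-48.5],[-245,-59,0,-57],[-275,-66,0,-65.5],[-286,-69,0,-74],[-286,-69,0,-74.8]])

```text
clock: 12.5
position: [0.6335, 0.3447, 0.1968]
tool_rot: [3.14, 0.005, -0.124]
ft_force: [-0.1, 0.0, -0.8]
width: 0.018
```

send_rows(increments=[[0,0,30,0],[0,0,65,0],[0,0,100,0],[0,0,125,0],[0,0,140,0],[0,0,147,0],[0,0,150,0],[0,0,150,0],[0,0,150,0],[0,0,150,0]])

```text
clock: 13.5
position: [0.636, 0.3432, 0.0523]
tool_rot: [-3.141, -0.002, -0.129]
ft_force: [-0.6, -0.5, -1.6]
width: 0.0181
```

```bash
python3 -c "
from h import *
shot('wrist','w8')
go([.6296+.0053,.3016+.0415,.0125],-7.4)"
```

```text
t 13.6 pos [0.6358 0.3433 0.0521] yaw -7.4 -> delta [-1.   0.3 39.6] turn 0.0 w 0.018 F [1.4 0.4 0.3]
```

View pics/w8.png

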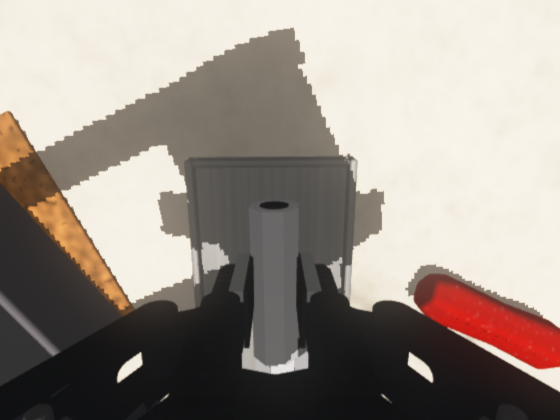

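send_rows(increments=[[-1,0,15,0],[-1,0,28,0],[-1,0,36,0],[-1,0,40,0],[-1,0,41,0],[-1,0,41,0],[-1,0,41,0],[-1,0,41,0],[-1,0,41,0],[-1,0,41,0]])

```text
clock: 14.55
position: [0.6328, 0.3426, 0.011]
tool_rot: [3.14, 0.002, -0.128]
ft_force: [-7.3, -2.6, 14.0]
width: 0.0182
```

send_rows(increments=[[0,0,0,0],[0,0,0,0],[0,0,0,0],[0,0,-15,0],[0,0,-60,0],[0,0,-110,0],[0,0,-160,0],[0,0,-210,0],[0,0,-250,0],[0,0,-250,0]], grip=0.1)

```text
clock: 15.55
position: [0.637, 0.3442, 0.2699]
tool_rot: [-3.135, -0.014, -0.129]
ft_force: [-0.5, 0.5, 1.1]
width: 0.039
```

```bash
python3 -c "
from h import *
shot('wrist','w9');shot('top','t9',(120,170,320,315),4)
go([.45,.30,.30],27)"
```

```text
t 15.7 pos [0.6347 0.3433 0.2622] yaw -7.4 -> delta [-177.5   66.5  -38.5] turn -34.4 w 0.038 F [-0.2  0.1 -1. ]
```

View pics/w9.png

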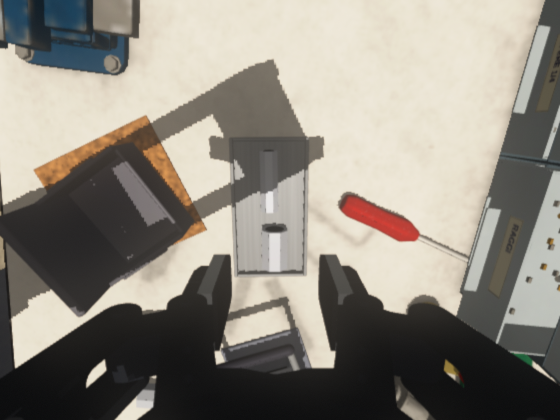

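send_rows(increments=[[-20,8,-10,-8],[-50,19,-25,-16],[-85,32,-38,-24],[-120,45,-38,-32],[-150,56,-38,-34.4],[-170,64,-38,-34.4],[-177,66,-38,-34.4],[-177,66,-38,-34.4],[-177,66,-38,-34.4],[-177,66,-38,-34.4]], grip=-0.2)

```text
clock: 16.65
position: [0.4511, 0.3004, 0.2971]
tool_rot: [-3.142, 0.001, 0.471]
ft_force: [0.3, -0.1, 0.5]
width: 0.0511
```

```bash
python3 -c "
from h import *
shot('wrist','w10')
go([.42,.30,.2],27)"
```

```text
t 16.7 pos [0.4511 0.3004 0.2971] yaw 27.0 -> delta [-27.8 -13.8  97.1] turn 0.0 w 0.051 F [ 0.4  0.5 -0.5]
```

View pics/w10.png

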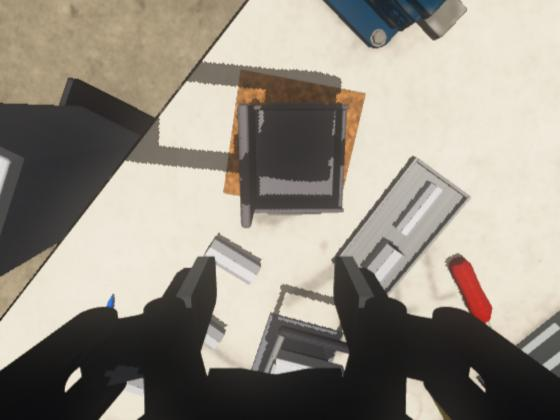

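```bash
python3 -c "
from h import *
save('w10',(210,60,380,240),4)
"
```

```text
(no output)
```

View pics/w10.png

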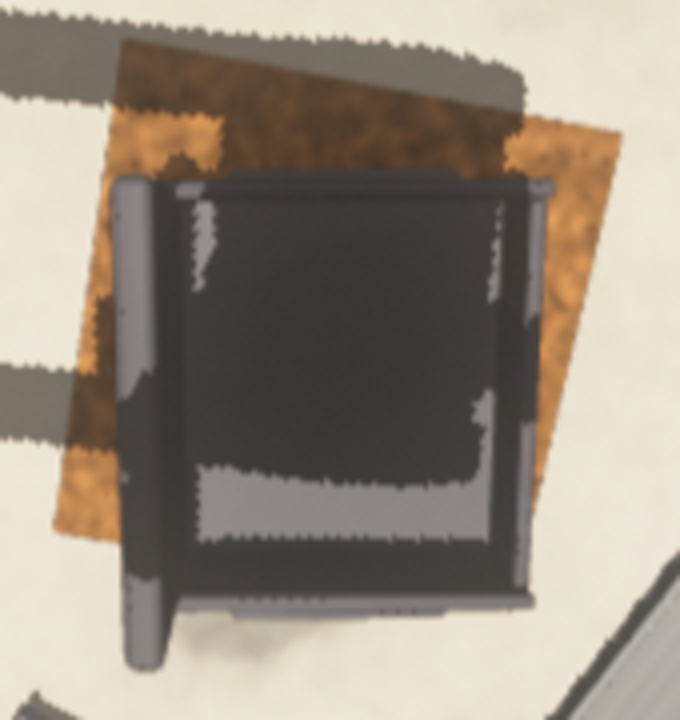

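```bash
python3 -c "
from h import *
c=lambda l:[(210+u/4,60+v/4) for u,v in l]
r=w('w10',c([(132,180),(145,666)]),.118);print(r,r.mean(0),np.degrees(np.arctan2(*(r[0]-r[1])[[1,0]])), np.linalg.norm(r[0]-r[1]))
print(w('w10',c([(132,220),(140,640)])))
r=w('w10',c([(540,185),(520,590)]),.053);print(r,r.mean(0))
m=w('w10',c([(122,40),(622,132),(53,530)]),.003);print(m,(m[1]+m[2])/2)
"
```

```text
[[0.393  0.3554 0.118 ]
 [0.4442 0.2558 0.118 ]] [0.4186 0.3056 0.118 ] 117.20571210565416 0.11198928520175486
[[0.3966 0.3478 0.1175]
 [0.4403 0.2613 0.1184]]
[[0.4838 0.4019 0.053 ]
 [0.5343 0.3034 0.053 ]] [0.50905 0.35265 0.053  ]
[[0.3636 0.3869 0.003 ]
 [0.506  0.431  0.003 ]
 [0.4067 0.2455 0.003 ]] [0.45635 0.33825 0.003  ]
```

```bash
python3 -c "
from h import *
go([.4186,.3056,.082],27.2)
"
```

```text
t 16.7 pos [0.4511 0.3004 0.2971] yaw 27.0 -> delta [-26.4 -19.4 215.1] turn -0.2 w 0.051 F [ 0.4  0.5 -0.5]
```

send_rows(increments=[[-13,-10,20,0],[-26,-19,45,0],[-26,-19.4,75,0],[-26,-19.4,110,0],[-26,-19.4,150,0],[-26,-19.4,185,0],[-26,-19.4,205,0],[-26,-19.4,215,0],[-26,-19.4,215,0],[-26,-19.4,215,0]])

```text
clock: 17.7
position: [0.4192, 0.3061, 0.0834]
tool_rot: [3.142, -0.001, 0.472]
ft_force: [0.5, -0.4, 1.6]
width: 0.0514
```

send_rows(increments=[[0,0,0,0],[0,0,0,0],[0,0,0,0],[0,0,0,0],[0,0,0,0],[0,0,0,0],[0,0,-4,0],[0,0,-10,0],[0,0,-15,0],[0,0,-15,0]], grip=1)

```text
clock: 18.7
position: [0.4187, 0.306, 0.0985]
tool_rot: [3.142, -0.001, 0.472]
ft_force: [-1.0, -0.4, -3.7]
width: 0.0092
```

```bash
python3 -c "
from h import *
shot('wrist','w11')
go([.42,.30,.26],27)"
```

```text
t 18.8 pos [0.4184 0.3059 0.0981] yaw 27.0 -> delta [  -1.2    6.  -161.9] turn 0.0 w 0.009 F [-0.6 -0.8 -5.2]
```

View pics/w11.png

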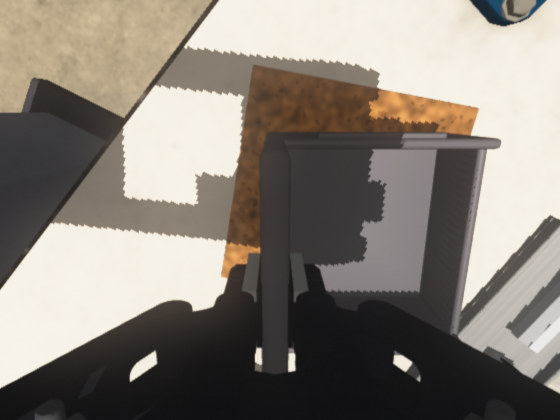

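```bash
python3 -c "
from h import *
save('w6',(40,90,540,330),1.6,'w6c')
"
```

```text
(no output)
```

View pics/w6c.png

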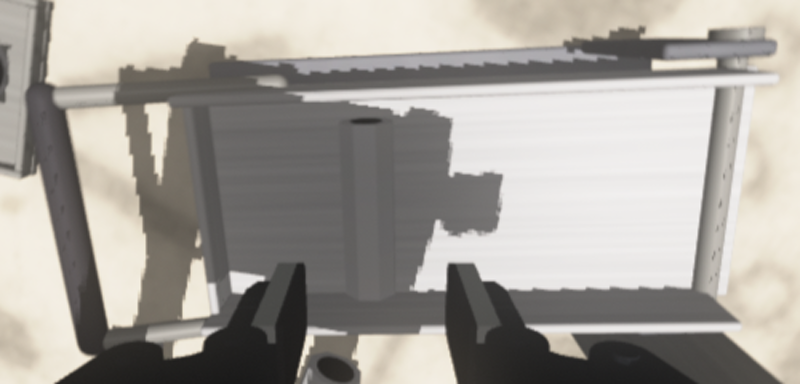

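```bash
python3 -c "
from h import *
c=lambda l:[(40+u/1.6,90+v/1.6) for u,v in l]
def P(n,f,l,z=None): r=w(f,l,z);print(n,r.tolist(),np.round(r.mean(0),4))
P('rod','w6',c([(728,100),(708,285)]),.078)
P('rod d','w6',c([(728,100),(708,285)]))
P('lip','w6',c([(748,90),(727,290)]),.0756)
P('handle','w6',c([(42,90),(92,348)]),.093)
P('endwall top','w6',c([(192,105),(215,310)]))
P('endwall top','w6',c([(192,105),(215,310)]),.081)
d=lambda l:[(200+u/3.4,40+v/3.4) for u,v in l]
P('rod1','w1',d([(722,80),(703,325)]),.078)
P('lip1','w1',d([(738,100),(722,310)]),.0756)
P('end1','w1',d([(186,95),(190,335)]),.081)
P('rod2','w2',[(373,170),(366,290)],.078)
P('handle1','w1',d([(53,72),(72,360)]),.090)
print(w('w6',c([(715,40),(765,40)])))
"
```

```text
rod [[0.6635, -0.0776, 0.078], [0.5896, -0.092, 0.078]] [ 0.6265 -0.0848  0.078 ]
rod d [[0.6635, -0.0777, 0.0778], [0.59, -0.0911, 0.0792]] [ 0.6267 -0.0844  0.0785]
lip [[0.668, -0.0854, 0.0756], [0.5875, -0.1022, 0.0756]] [ 0.6278 -0.0938  0.0756]
handle [[0.6365, 0.1675, 0.093], [0.5374, 0.1511, 0.093]] [0.587  0.1593 0.093 ]
endwall top [[0.638, 0.1161, 0.0928], [0.5535, 0.107, 0.0807]] [0.5958 0.1116 0.0867]
endwall top [[0.6361, 0.1197, 0.081], [0.5536, 0.1069, 0.081]] [0.5948 0.1133 0.081 ]
rod1 [[0.6746, -0.0772, 0.078], [0.5854, -0.0934, 0.078]] [ 0.63   -0.0853  0.078 ]
lip1 [[0.6691, -0.0859, 0.0756], [0.5923, -0.1002, 0.0756]] [ 0.6307 -0.093   0.0756]
end1 [[0.6373, 0.1217, 0.081], [0.5498, 0.1076, 0.081]] [0.5936 0.1146 0.081 ]
rod2 [[0.669, -0.0788, 0.078], [0.5881, -0.0941, 0.078]] [ 0.6285 -0.0864  0.078 ]
handle1 [[0.6365, 0.1705, 0.09], [0.5338, 0.1514, 0.09]] [0.5852 0.161  0.09  ]
[[ 0.6833 -0.0614  0.0866]
 [ 0.6855 -0.0788  0.0865]]
```

```bash
python3 -c "
from h import *
d=lambda l:[(200+u/3.4,40+v/3.4) for u,v in l]
H=np.array([.631,-.086]);X=np.array([-.1805,.9836]);Y=np.array([-.9836,-.1805])
pts=d([(585,372),(750,372),(560,360),(640,352),(725,350),(740,52),(650,55)])
for z in (.088,.125,None):
  for p in w('w1',pts,z): print(z,np.round(((p[:2]-H)@X*1000,(p[:2]-H)@Y*1000,p[2]*1000)))
save('scene0',(230,170,350,260),6,'s0c'); save('w7',(360,90,500,310),3.5,'w7c')
"
```

```text
0.088 [50. 63. 88.]
0.088 [-15.  64.  88.]
0.088 [60. 58. 88.]
0.088 [29. 55. 88.]
0.088 [-5. 55. 88.]
0.088 [ -1. -53.  88.]
0.088 [ 32. -52.  88.]
0.125 [ 60.  59. 125.]
0.125 [ -0.  60. 125.]
0.125 [ 69.  54. 125.]
0.125 [ 40.  52. 125.]
0.125 [ 10.  52. 125.]
0.125 [ 13. -48. 125.]
0.125 [ 43. -47. 125.]
None [ 57.  60. 114.]
None [ -0.  60. 125.]
None [57. 59. 77.]
None [29. 55. 88.]
None [-5. 55. 87.]
None [ -1. -53.  90.]
None [ 32. -52.  88.]
```

View pics/s0c.png

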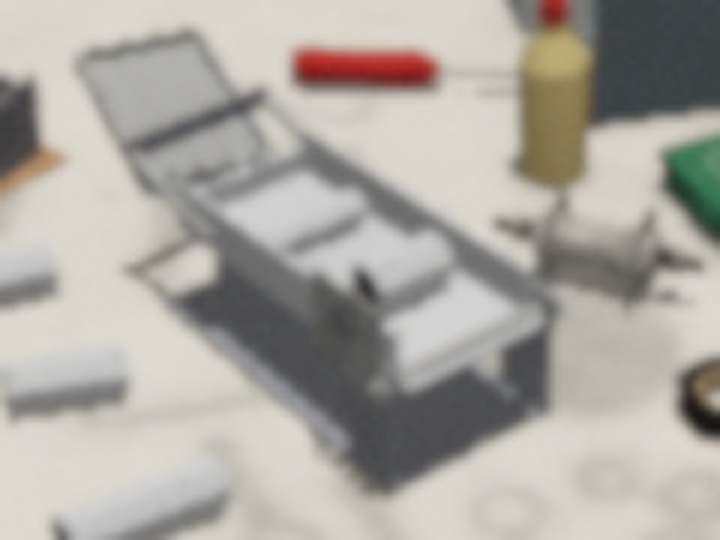

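View pics/w7c.png

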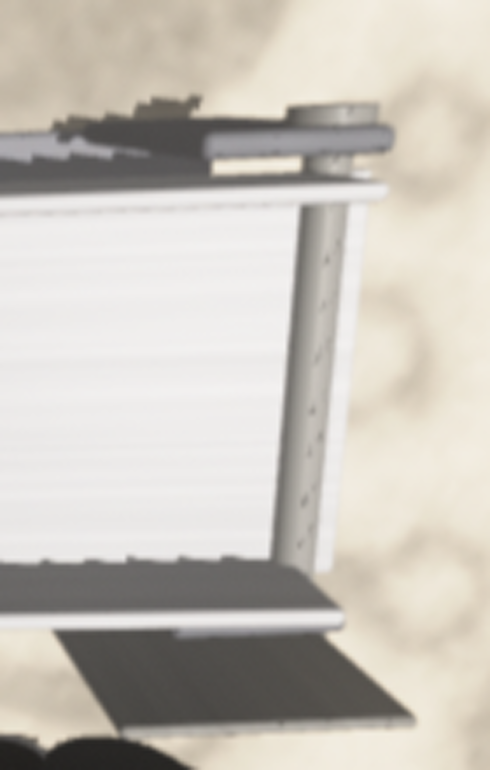

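send_rows(increments=[[0,0,-15,0],[0,0,-40,0],[0,0,-70,0],[0,0,-100,0],[0,0,-130,0],[0,0,-155,0],[0,0,-172,0],[0,0,-180,0],[0,0,-180,0],[0,0,-180,0]])

```text
clock: 19.75
position: [0.4177, 0.3055, 0.2765]
tool_rot: [-3.141, 0.002, 0.472]
ft_force: [-0.6, -0.9, -5.2]
width: 0.009
```

```bash
python3 -c "
from h import *
go([.6535,-.2075,.27],100.2)"
```

```text
t 19.8 pos [0.4177 0.3055 0.2765] yaw 27.0 -> delta [-23.1 564.2   6.5] turn -73.2 w 0.009 F [-0.6 -0.9 -5.2]
```

send_rows(increments=[[0,15,0,-3],[-1,40,0,-7],[-2,70,0,-11],[-3,105,0,-16],[-5,140,0,-21],[-7,175,0,-26],[-9,210,0,-31],[-10,245,0,-36],[-12,275,0,-40],[-13,300,0,-44]])

```text
clock: 20.75
position: [0.5428, 0.0308, 0.2759]
tool_rot: [-3.139, 0.001, 1.242]
ft_force: [0.2, 0.4, -4.8]
width: 0.0094
```

```bash
python3 -c "
from h import *
go([.6535,-.2075,.27],100.2)"
```

```text
t 20.8 pos [0.5428 0.0308 0.2759] yaw 71.1 -> delta [-189.7  181.8    5.5] turn -29.1 w 0.009 F [ 0.2  0.4 -4.8]
```

send_rows(increments=[[-25,24,0,-4],[-55,53,0,-9],[-90,86,0,-14],[-120,115,0,-19],[-150,144,0,-23],[-172,165,0,-27],[-184,177,0,-29],[-189,181,0,-29.1],[-189,181,0,-29.1],[-189,181,0,-29.1]])

```text
clock: 21.75
position: [0.6522, -0.2038, 0.277]
tool_rot: [-3.14, -0.002, 1.747]
ft_force: [0.5, 0.0, -4.2]
width: 0.0094
```

```bash
python3 -c "
from h import *
shot('wrist','w12')
go([.6535,-.2075,.15],100.2)"
```

```text
t 21.8 pos [ 0.6523 -0.2035  0.2775] yaw 100.2 -> delta [ -4.2   0.5 127.5] turn -0.0 w 0.009 F [ 0.4 -0.6 -4.8]
```

View pics/w12.png

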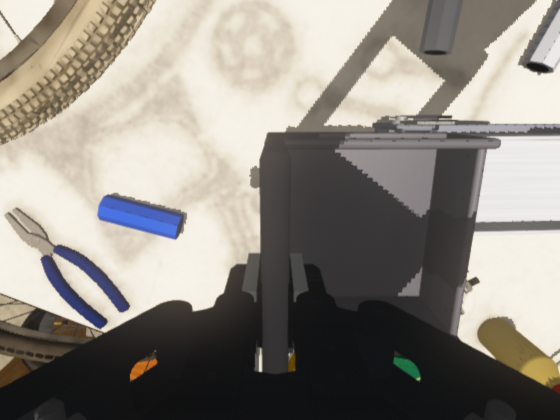

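send_rows(increments=[[-2,0,10,0],[-4,0,30,0],[-4,0,60,0],[-4,0,90,0],[-4,0,120,0],[-4,0,145,0],[-4,0,160,0],[-4,0,165,0],[-4,0,165,0],[-4,0,165,0]])

```text
clock: 22.8
position: [0.6543, -0.2092, 0.1144]
tool_rot: [3.139, 0.002, 1.748]
ft_force: [-0.1, -0.1, -3.7]
width: 0.0093
```

```bash
python3 -c "
from h import *
shot('wrist','w13')
shot('top','t13',(220,170,380,290),5)
go([.6535,-.2075,.0825],100.2)"
```

```text
t 22.9 pos [ 0.6544 -0.2093  0.1146] yaw 100.1 -> delta [ 2.  -0.6 32.1] turn -0.1 w 0.009 F [-0.8 -1.1 -4.4]
```

View pics/w13.png

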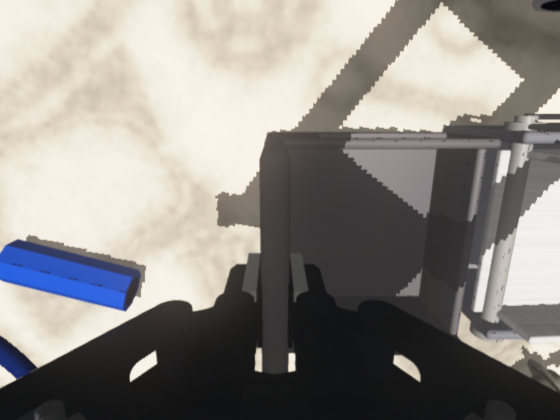

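View pics/t13.png

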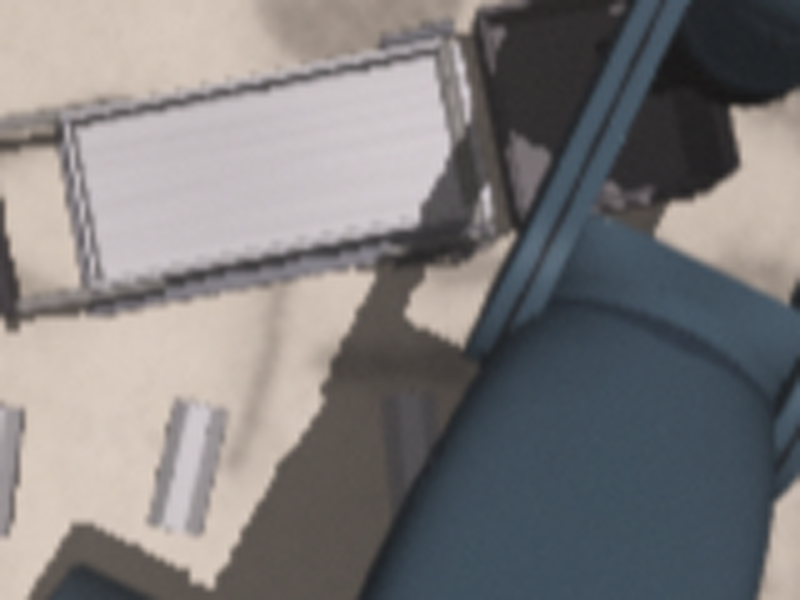

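send_rows(increments=[[0,0,8,0],[0,0,16,0],[0,0,23,0],[0,0,28,0],[0,0,31,0],[0,0,32,0],[0,0,32,0],[0,0,32,0],[0,0,32,0],[0,0,32,0]])

```text
clock: 23.9
position: [0.6536, -0.2089, 0.0809]
tool_rot: [3.141, 0.0, 1.748]
ft_force: [-0.7, -0.1, -3.0]
width: 0.0094
```

send_rows(increments=[[0,0,0,0],[0,0,0,0],[0,0,0,0],[0,0,0,0],[0,0,-10,0],[0,0,-40,0],[0,0,-80,0],[0,0,-120,0],[0,0,-150,0],[0,0,-150,0]], grip=0)

```text
clock: 24.9
position: [0.6559, -0.21, 0.2382]
tool_rot: [3.132, 0.007, 1.748]
ft_force: [0.5, -0.1, 0.2]
width: 0.0425
```

```bash
python3 -c "
from h import *
shot('wrist','w14')
go([.456,.165,.25],173)"
```

```text
t 24.9 pos [ 0.6548 -0.2096  0.2351] yaw 100.1 -> delta [ 403.6 -129.7  -17.4] turn -72.9 w 0.043 F [-0.   0.1  0.2]
```

View pics/w14.png

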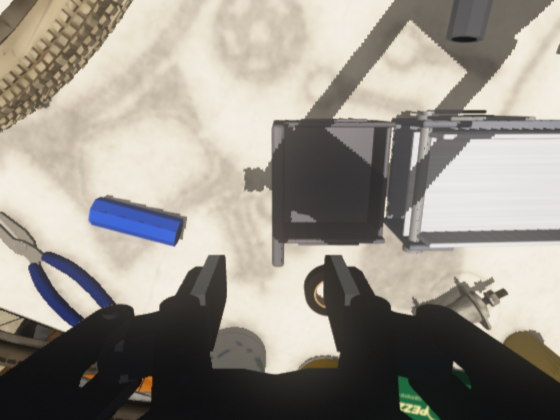

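```bash
python3 -c "
from h import *
H=np.array([.631,-.086]);X=np.array([-.1805,.9836]);Y=np.array([-.9836,-.1805])
for pts,z in (([(279,125),(278,262)],.115),([(391,123),(384,242)],.05),([(425,130),(414,240)],.078),([(409,130),(397,243)],.075)):
  for p in w('w14',pts,z): print(p,np.round(((p[:2]-H)@X*1000,(p[:2]-H)@Y*1000,p[2]*1000)))
"
```

```text
[ 0.5985 -0.2172  0.115 ] [-123.   56.  115.]
[ 0.7062 -0.1984  0.115 ] [-124.  -54.  115.]
[ 0.5814 -0.1163  0.05  ] [-21.  54.  50.]
[ 0.6947 -0.0923  0.05  ] [-18. -62.  50.]
[ 0.5824 -0.0957  0.078 ] [-1. 50. 78.]
[ 0.6789 -0.0767  0.078 ] [  1. -49.  78.]
[ 0.5848 -0.1077  0.075 ] [-13.  49.  75.]
[ 0.6854 -0.0899  0.075 ] [-14. -53.  75.]
```

```bash
python3 -c "
from h import *
go([.456,.115,.25],84)"
```

```text
t 24.9 pos [ 0.6548 -0.2096  0.2351] yaw 100.1 -> delta [ 354.4 -138.5  -17.3] turn 16.1 w 0.043 F [-0.   0.1  0.2]
```

send_rows(increments=[[20,-8,-17,2],[60,-24,-17,5],[105,-42,-17,8],[150,-60,-17,11],[195,-78,-17,14],[240,-96,-17,16],[285,-112,-17,16],[325,-128,-17,16],[348,-137,-17,16],[354,-138.5,-17,16]])

```text
clock: 25.95
position: [0.4524, 0.1174, 0.2472]
tool_rot: [-3.14, -0.0, 1.471]
ft_force: [-0.3, -0.1, 0.7]
width: 0.0425
```

```bash
python3 -c "
from h import *
shot('wrist','w15')
go([.456,.165,.1],84)"
```

```text
t 26.0 pos [0.4532 0.1169 0.2473] yaw 84.3 -> delta [ 48.1  -1.8 147.3] turn 0.3 w 0.043 F [-0.8  0.8  0.5]
```

View pics/w15.png

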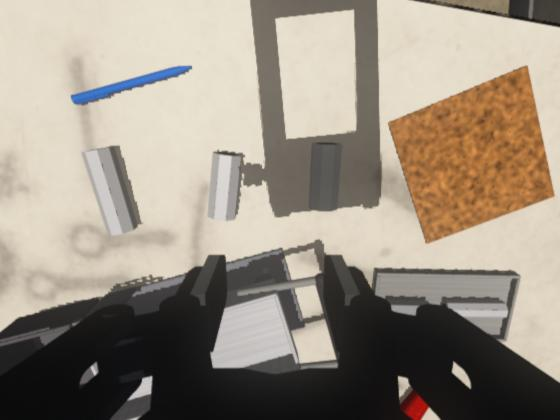

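```bash
python3 -c "
from h import *
save('w15',(80,130,350,250),3)
c=lambda l:[(80+u/3,130+v/3) for u,v in l]
"
```

```text
(no output)
```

View pics/w15.png

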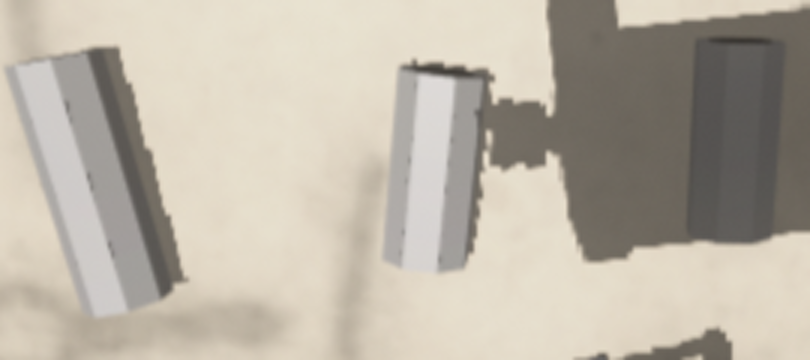

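```bash
python3 -c "
from h import *
c=lambda l:[(80+u/3,130+v/3) for u,v in l]
for n,l in (('A',[(744,41),(735,241)]),('B',[(438,72),(420,271)]),('long',[(55,58),(112,310)])):
  r=w('w15',c(l),.03);a=r[1]-r[0];print(n,r.mean(0),'len',np.linalg.norm(a),'ang',np.degrees(np.arctan2(a[1],a[0])))
go([0.4565,.168,.1],84)
"
```

```text
A [0.45455 0.17215 0.03   ] len 0.06988232966923758 ang -5.996131466022253
B [0.4545 0.0638 0.03  ] len 0.07122050266601607 ang -12.982557061614047
long [ 0.44755 -0.05665  0.03   ] len 0.09050138120492972 ang -0.31654804727300784
t 26.0 pos [0.4532 0.1169 0.2473] yaw 84.3 -> delta [ 51.1  -1.6 147.3] turn 0.3 w 0.043 F [-0.8  0.8  0.5]
```

```bash
python3 -c "
from h import *
go([0.4550,.1705,.0045],84)
"
```

```text
t 26.0 pos [0.4532 0.1169 0.2473] yaw 84.3 -> delta [ 53.4  -3.2 242.8] turn 0.3 w 0.043 F [-0.8  0.8  0.5]
```

send_rows(increments=[[20,-1,20,0.3],[45,-3,50,0.3],[53,-3,85,0.3],[53,-3,120,0.3],[53,-3,150,0.3],[53,-3,180,0.3],[53,-3,190,0.3],[53,-3,190,0.3],[53,-3,190,0.3],[53,-3,190,0.3]], grip=-0.1)

```text
clock: 27.0
position: [0.4587, 0.1682, 0.0592]
tool_rot: [3.139, -0.001, 1.463]
ft_force: [0.5, 0.4, 0.5]
width: 0.0468
```

```bash
python3 -c "
from h import *
shot('wrist','w16')
go([0.4550,.1705,.0045],84)
"
```

```text
t 27.1 pos [0.4586 0.1683 0.0592] yaw 83.8 -> delta [ 1.8 -3.9 54.7] turn -0.2 w 0.047 F [ 0.5  0.2 -0.7]
```

View pics/w16.png

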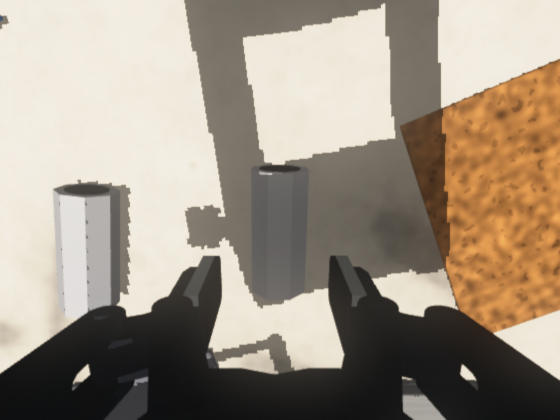

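send_rows(increments=[[2,-4,10,0],[2,-4,25,0],[2,-4,40,0],[2,-4,50,0],[2,-4,54,0],[2,-4,55,0],[2,-4,55,0],[2,-4,55,0],[2,-4,55,0],[2,-4,55,0]])

```text
clock: 28.05
position: [0.4538, 0.1707, 0.0031]
tool_rot: [3.141, -0.0, 1.463]
ft_force: [0.6, 0.0, 0.0]
width: 0.0466
```

send_rows(increments=[[0,0,0,0],[0,0,0,0],[0,0,0,0],[0,0,0,0],[0,0,-10,0],[0,0,-40,0],[0,0,-80,0],[0,0,-120,0],[0,0,-155,0],[0,0,-180,0]], grip=1)

```text
clock: 29.05
position: [0.454, 0.1708, 0.1858]
tool_rot: [3.139, -0.001, 1.463]
ft_force: [0.8, -0.5, -0.7]
width: 0.0288
```

```bash
python3 -c "
from h import *
shot('wrist','w17')
H=np.array([.631,-.086]);X=np.array([-.1805,.9836])
p=H+.145*X; print(p)
go([*p,.19],100.4)
"
```

```text
[0.6048275 0.056622 ]
t 29.1 pos [0.4559 0.1711 0.1893] yaw 83.8 -> delta [-97.9 160.3   0.4] turn -16.6 w 0.029 F [ 0.9 -0.4  2. ]
```

View pics/w17.png

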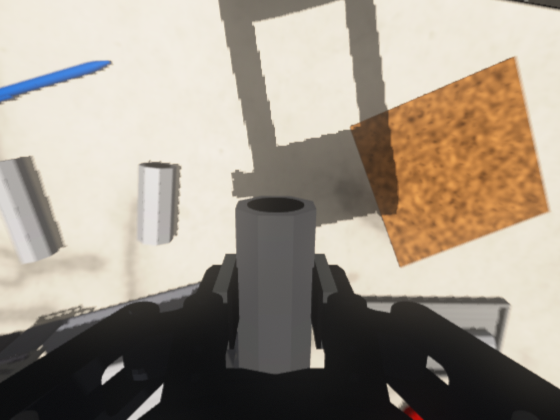

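send_rows(increments=[[-10,16,0,-2],[-28,46,0,-5],[-48,78,0,-9],[-68,110,0,-13],[-84,138,0,-16.6],[-94,154,0,-16.6],[-98,160,0,-16.6],[-98,160,20,-16.6],[-98,160,40,-16.6],[-98,160,40,-16.6]])

```text
clock: 30.1
position: [0.599, 0.0568, 0.1397]
tool_rot: [-3.135, -0.002, 1.753]
ft_force: [-0.2, 0.3, -1.4]
width: 0.0288
```

```bash
python3 -c "
from h import *
shot('wrist','w18')
go([.6048,.0566,.071],100.4)
"
```

```text
t 30.1 pos [0.6001 0.0567 0.1414] yaw 100.4 -> delta [-1.1  4.9 70.4] turn 0.0 w 0.029 F [-0.2 -0.4 -1.3]
```

View pics/w18.png

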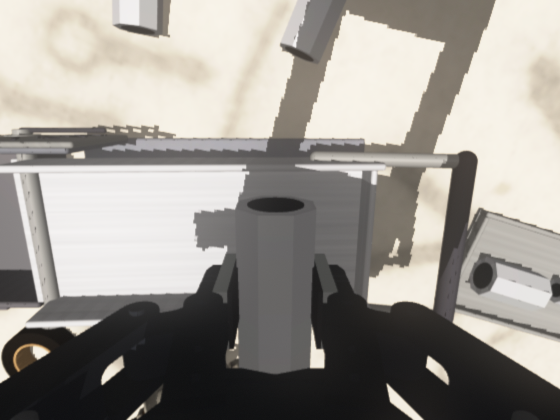

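send_rows(increments=[[-1,3,8,0],[-1,3,16,0],[-1,3,22,0],[-1,3,25,0],[-1,3,25,0],[-1,3,25,0],[-1,3,25,0],[-1,3,25,0],[-1,3,25,0],[-1,3,25,0]])

```text
clock: 31.15
position: [0.6052, 0.0556, 0.1179]
tool_rot: [3.141, 0.0, 1.753]
ft_force: [0.2, 1.4, -0.2]
width: 0.0287
```

```bash
python3 -c "
from h import *
shot('wrist','w19')
go([.6048,.0566,.071],100.4)
"
```

```text
t 31.2 pos [0.6052 0.0556 0.1178] yaw 100.4 -> delta [ 1.  -0.2 46.8] turn 0.0 w 0.029 F [-0.1 -0.4 -1. ]
```

View pics/w19.png

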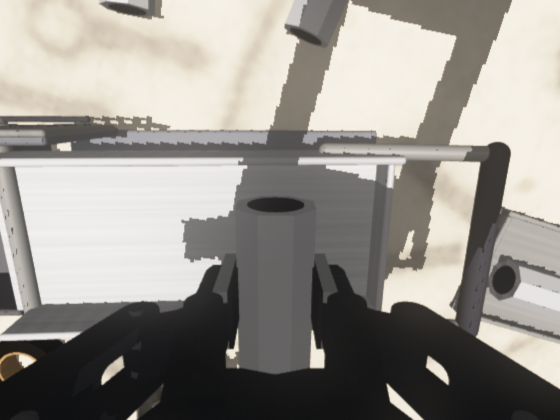

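send_rows(increments=[[1,0,12,0],[1,0,24,0],[1,0,34,0],[1,0,41,0],[1,0,45,0],[1,0,46.5,0],[1,0,46.5,0],[1,0,46.5,0],[1,0,46.5,0],[1,0,46.5,0]])

```text
clock: 32.2
position: [0.6052, 0.0566, 0.0717]
tool_rot: [3.141, 0.0, 1.753]
ft_force: [-0.4, 0.2, -0.8]
width: 0.0284
```

send_rows(increments=[[0,0,0,0],[0,0,0,0],[0,0,0,0],[0,0,0,0],[0,0,-12,0],[0,0,-40,0],[0,0,-80,0],[0,0,-120,0],[0,0,-140,0],[0,0,-140,0]], grip=0)

```text
clock: 33.2
position: [0.6072, 0.0565, 0.2165]
tool_rot: [3.133, 0.002, 1.753]
ft_force: [0.5, 0.8, 0.6]
width: 0.0431
```

```bash
python3 -c "
from h import *
shot('wrist','w20')
go([.4545,.0625,.15],77.5)
"
```

```text
t 33.2 pos [0.606  0.0566 0.2137] yaw 100.4 -> delta [  33.3 -148.2   63. ] turn 22.9 w 0.043 F [ 0.5  0.5 -0.9]
```

View pics/w20.png

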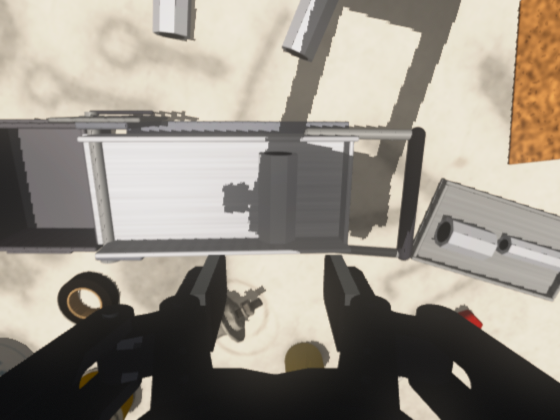

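send_rows(increments=[[4,-18,0,4],[11,-50,0,9],[19,-85,0,14],[27,-120,10,19],[32,-142,40,21.5],[33,-148,75,21.5],[33,-148,110,21.5],[33,-148,140,21.5],[33,-148,150,21.5],[33,-148,150,21.5]], grip=-0.1)

```text
clock: 34.25
position: [0.4515, 0.0624, 0.0594]
tool_rot: [-3.136, 0.0, 1.378]
ft_force: [-0.4, -0.0, 0.3]
width: 0.047
```

```bash
python3 -c "
from h import *
shot('wrist','w21')
go([.4545,.063,.0045],78.9)
"
```

```text
t 34.3 pos [0.4529 0.0623 0.0608] yaw 78.9 -> delta [ 1.   1.6 56.3] turn 0.0 w 0.047 F [ 0.3 -0.5  0.3]
```

View pics/w21.png

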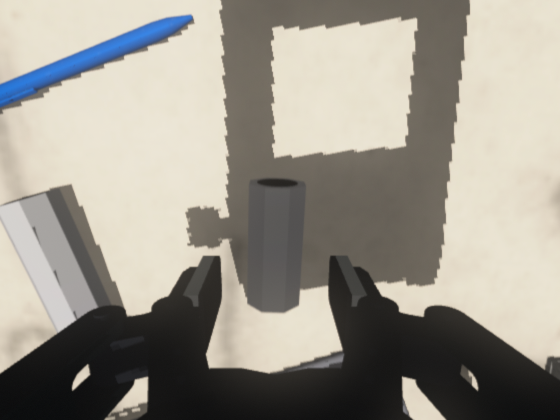

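```bash
python3 -c "
from h import *
r=w('w21',[(278,184),(274,308)],.03);print(r,r.mean(0))
"
```

```text
[[0.4188 0.0715 0.03  ]
 [0.4864 0.0562 0.03  ]] [0.4526  0.06385 0.03   ]
```

send_rows(increments=[[1,0,10,1],[1,0,25,1],[1,0,40,1],[1,0,50,1],[1,0,55,1],[1,0,56,1],[1,0,56,1],[1,0,56,1],[1,0,56,1],[1,0,56,1]])

```text
clock: 35.3
position: [0.4539, 0.0632, 0.0056]
tool_rot: [3.141, -0.0, 1.36]
ft_force: [0.0, -0.2, 0.2]
width: 0.0465
```

send_rows(increments=[[0,0,0,0],[0,0,0,0],[0,0,0,0],[0,0,0,0],[0,0,-10,0],[0,0,-40,0],[0,0,-80,0],[0,0,-120,0],[0,0,-155,0],[0,0,-170,0]], grip=1)

```text
clock: 36.3
position: [0.4551, 0.0632, 0.1793]
tool_rot: [3.136, -0.001, 1.36]
ft_force: [0.1, -0.0, -0.2]
width: 0.0287
```

```bash
python3 -c "
from h import *
shot('wrist','w22')
H=np.array([.631,-.086]);X=np.array([-.1805,.9836])
p=H+.075*X; print(p)
go([*p,.19],100.4)
"
```

```text
[ 0.6174625 -0.01223  ]
t 36.4 pos [0.4558 0.0631 0.1803] yaw 77.9 -> delta [-39.9 173.9  -8.3] turn -22.5 w 0.028 F [0.6 0.3 0.9]
```

View pics/w22.png

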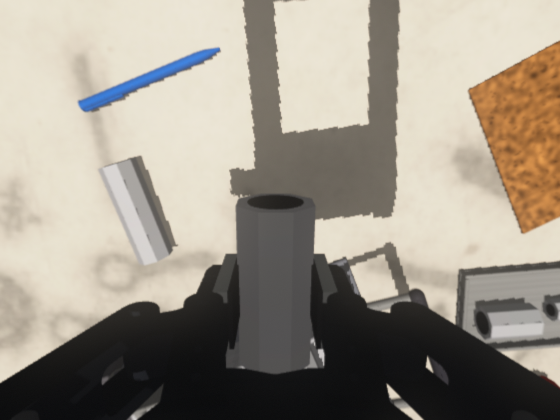

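send_rows(increments=[[-4,17,-4,-3],[-11,48,-8,-8],[-20,85,-8,-13],[-28,120,-8,-18],[-35,152,-8,-22.5],[-39,170,0,-22.5],[-40,174,20,-22.5],[-40,174,45,-22.5],[-40,174,55,-22.5],[-40,174,55,-22.5]])

```text
clock: 37.35
position: [0.6135, -0.0119, 0.1178]
tool_rot: [-3.137, -0.002, 1.753]
ft_force: [-0.5, 0.3, -0.5]
width: 0.0284
```

send_rows(increments=[[0,0,0,0],[0,0,2,0],[0,0,2,0],[0,0,2,0],[0,0,2,0],[0,0,2,0],[0,0,2,0],[0,0,2,0],[0,0,2,0],[0,0,2,0]])

```text
clock: 38.35
position: [0.6154, -0.0122, 0.1182]
tool_rot: [-3.142, -0.0, 1.753]
ft_force: [-0.0, 0.3, -1.6]
width: 0.0284
```

```bash
python3 -c "
from h import *
shot('wrist','w23')
go([.6175,-.0122,.0755],100.4)
"
```

```text
t 38.4 pos [ 0.6154 -0.0122  0.1182] yaw 100.4 -> delta [-0.3  2.1 42.7] turn 0.0 w 0.028 F [ 0.   0.3 -1.5]
```

View pics/w23.png

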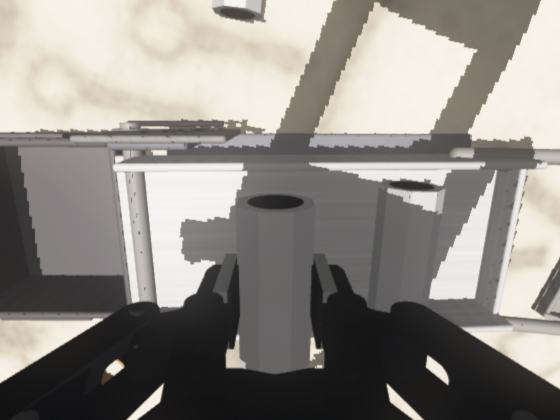

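send_rows(increments=[[0,2,12,0],[0,2,24,0],[0,2,33,0],[0,2,39,0],[0,2,41.5,0],[0,2,42.5,0],[0,2,42.5,0],[0,2,42.5,0],[0,2,42.5,0],[0,2,42.5,0]])

```text
clock: 39.4
position: [0.6165, -0.0117, 0.0764]
tool_rot: [-3.14, -0.0, 1.753]
ft_force: [-5.8, 1.2, 7.4]
width: 0.0284
```

send_rows(increments=[[0,0,0,0],[0,0,0,0],[0,0,0,0],[0,0,0,0],[0,0,-12,0],[0,0,-40,0],[0,0,-80,0],[0,0,-120,0],[0,0,-140,0],[0,0,-140,0]], grip=0.1)

```text
clock: 40.4
position: [0.6196, -0.0122, 0.221]
tool_rot: [3.133, 0.003, 1.753]
ft_force: [-0.0, 0.1, -0.4]
width: 0.0383
```

```bash
python3 -c "
from h import *
shot('wrist','w24')
go([.5857,.160,.16],100.4)
"
```

```text
t 40.5 pos [ 0.6184 -0.012   0.2182] yaw 100.4 -> delta [175.2  -1.2  57.9] turn 0.0 w 0.038 F [ 0.2 -0.3 -0.8]
```

View pics/w24.png

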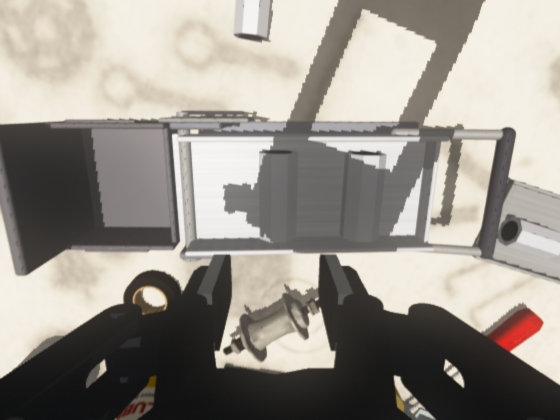

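send_rows(increments=[[18,0,0,0],[50,0,5,0],[90,-1,15,0],[130,-1,30,0],[160,-1,42,0],[172,-1,54,0],[175,-1,58,0],[175,-1,58,0],[175,-1,58,0],[175,-1,58,0]])

```text
clock: 41.45
position: [0.5855, 0.1588, 0.1583]
tool_rot: [3.14, 0.0, 1.751]
ft_force: [-0.7, -0.3, 0.0]
width: 0.0388
```

```bash
python3 -c "
from h import *
shot('wrist','w25')
go([.5857,.160,.0725],100.4)
"
```

```text
t 41.5 pos [0.5855 0.1588 0.1584] yaw 100.3 -> delta [ 1.1  0.3 85.9] turn -0.1 w 0.039 F [-0.5 -0.3  0.5]
```

View pics/w25.png

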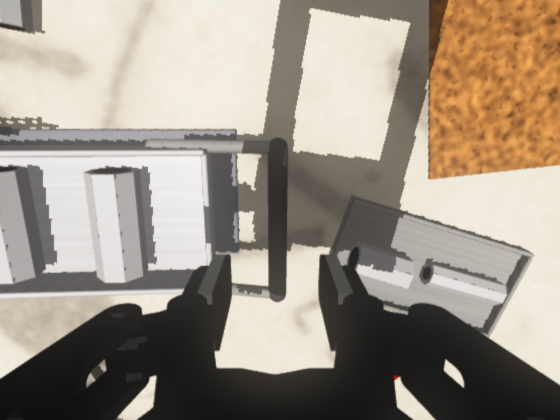

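```bash
python3 -c "
from h import *
r=w('w25',[(278,143),(277.5,297)],.092);print(r,r.mean(0),w('w25',[(278,180),(278,260)]))
"
```

```text
[[0.5355 0.1524 0.092 ]
 [0.6345 0.1703 0.092 ]] [0.585   0.16135 0.092  ] [[0.5565 0.1562 0.0952]
 [0.6065 0.1655 0.0962]]
```

send_rows(increments=[[1,0,15,0],[1,0,35,0],[1,0,55,0],[1,0,72,0],[1,0,82,0],[1,0,86,0],[1,0,86,0],[1,0,86,0],[1,0,86,0],[1,0,86,0]])

```text
clock: 42.5
position: [0.585, 0.1611, 0.0725]
tool_rot: [3.14, 0.0, 1.753]
ft_force: [0.1, -0.7, -0.8]
width: 0.0386
```

send_rows(increments=[[0,0,0,0],[0,0,0,0],[0,0,0,0],[0,0,0,0],[0,0,0,0],[0,0,0,0],[0,0,0,0],[0,0,0,0],[0,0,0,0],[0,0,0,0]], grip=1)

```text
clock: 43.5
position: [0.5848, 0.1603, 0.0722]
tool_rot: [3.141, 0.001, 1.753]
ft_force: [-0.1, -5.2, 4.3]
width: 0.0099
```

```bash
python3 -c "
from h import *
shot('wrist','w26')
go([.5857,.160,.0725],100.4)
print(arm.read_state()['joints'])
"
```

```text
t 43.5 pos [0.5848 0.1603 0.0722] yaw 100.4 -> delta [-0.4  0.8 -0.3] turn 0.0 w 0.010 F [-1.4 -5.2  3.5]
[ 8.43647227e-02  5.00782296e-01  1.59072704e+00 -1.27281520e-03
  1.04959755e+00 -1.66780335e+00]
```

View pics/w26.png

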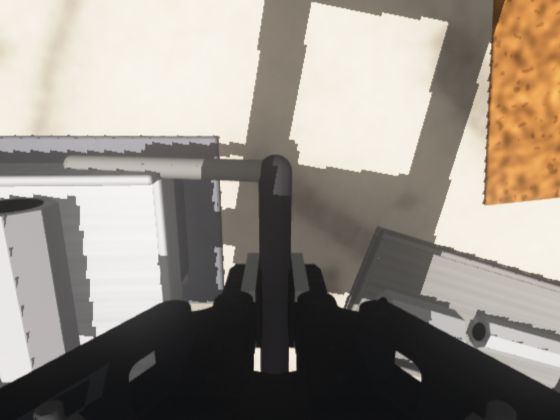

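```bash
python3 -c "
import numpy as np
f=lambda t:np.array([250.4*np.cos(np.radians(t+3.43)),-250.4*np.sin(np.radians(t+3.43))])
for a,b in ((0,14),(14,28),(28,40)):
  print([[*np.round(f(a+(b-a)*i/10)-f(a),1)] for i in range(1,11)])
"
```

```text
[[np.float64(-0.4), np.float64(-6.1)], [np.float64(-1.0), np.float64(-12.2)], [np.float64(-1.8), np.float64(-18.3)], [np.float64(-2.7), np.float64(-24.3)], [np.float64(-3.7), np.float64(-30.3)], [np.float64(-4.9), np.float64(-36.4)], [np.float64(-6.2), np.float64(-42.3)], [np.float64(-7.7), np.float64(-48.3)], [np.float64(-9.3), np.float64(-54.2)], [np.float64(-11.0), np.float64(-60.0)]]
[[np.float64(-1.9), np.float64(-5.8)], [np.float64(-3.9), np.float64(-11.6)], [np.float64(-6.1), np.float64(-17.3)], [np.float64(-8.5), np.float64(-23.0)], [np.float64(-10.9), np.float64(-28.6)], [np.float64(-13.5), np.float64(-34.1)], [np.float64(-16.3), np.float64(-39.6)], [np.float64(-19.1), np.float64(-45.0)], [np.float64(-22.1), np.float64(-50.3)], [np.float64(-25.2), np.float64(-55.6)]]
[[np.float64(-2.8), np.float64(-4.4)], [np.float64(-5.7), np.float64(-8.8)], [np.float64(-8.6), np.float64(-13.2)], [np.float64(-11.7), np.float64(-17.4)], [np.float64(-14.8), np.float64(-21.6)], [np.float64(-18.0), np.float64(-25.7)], [np.float64(-21.4), np.float64(-29.8)], [np.float64(-24.8), np.float64(-33.8)], [np.float64(-28.3), np.float64(-37.7)], [np.float64(-31.8), np.float64(-41.6)]]
```

send_rows(increments=[[-0.4,0,-6,0],[-1,0,-12,0],[-1.8,0,-18,0],[-2.7,0,-24,0],[-3.7,0,-30,0],[-4.9,0,-36,0],[-6.2,0,-42,0],[-7.7,0,-48,0],[-9.3,0,-54,0],[-11,0,-60,0]])

```text
clock: 44.55
position: [0.5866, 0.15, 0.1317]
tool_rot: [-3.141, 0.0, 1.753]
ft_force: [4.3, -3.7, -8.4]
width: 0.0101
```

```bash
python3 -c "
from h import *
shot('wrist','w27')
shot('top','t27',(200,150,360,270),5)
go([.5857,.160,.0725],100.4)
"
```

```text
t 44.6 pos [0.5866 0.1497 0.1326] yaw 100.4 -> delta [10.3  0.9 60.1] turn 0.0 w 0.010 F [ 0.9 -3.8 -1.1]
```

View pics/w27.png

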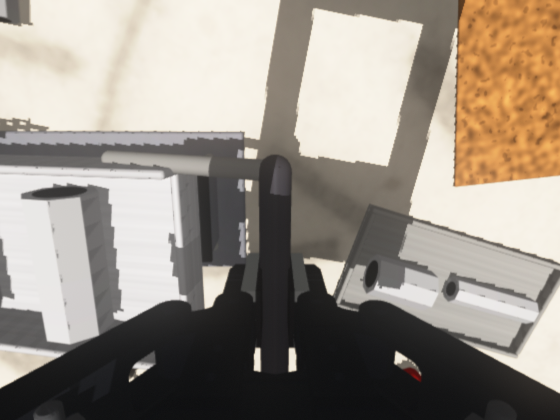

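View pics/t27.png

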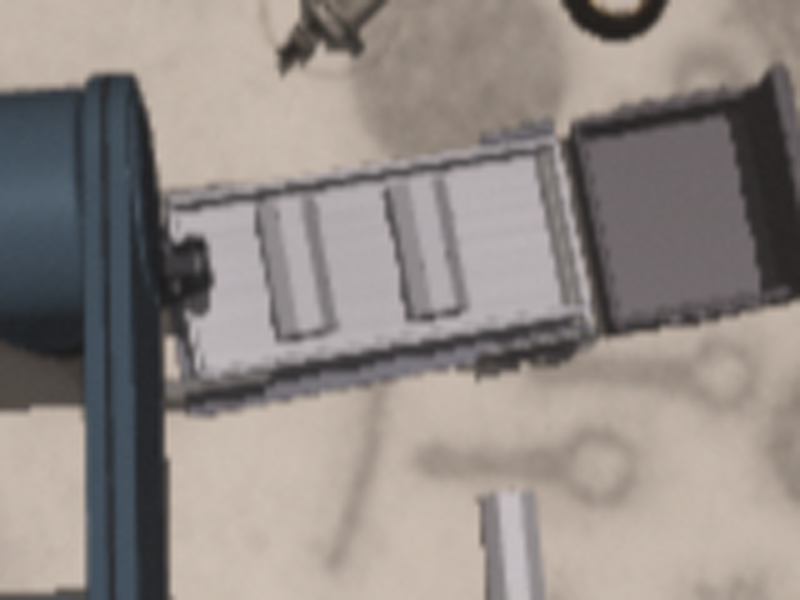

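Tray at about 14°, both sleeves at rest in it and the tub still in place. Continuing.

send_rows(increments=[[-1.9,0,-5.8,0],[-3.9,0,-11.6,0],[-6.1,0,-17.3,0],[-8.5,0,-23,0],[-11,0,-28.6,0],[-13.5,0,-34,0],[-16.3,0,-39.6,0],[-19,0,-45,0],[-22,0,-50.3,0],[-25,0,-55.6,0]])

```text
clock: 45.65
position: [0.5909, 0.126, 0.1878]
tool_rot: [-3.142, -0.001, 1.753]
ft_force: [3.6, 2.6, -7.1]
width: 0.0099
```

send_rows(increments=[[-2.8,0,-4.4,0],[-5.7,0,-8.8,0],[-8.6,0,-13.2,0],[-11.7,0,-17.4,0],[-14.8,0,-21.6,0],[-18,0,-25.7,0],[-21.4,0,-29.8,0],[-24.8,0,-33.8,0],[-28,0,-37.7,0],[-31.8,0,-41.6,0]])

```text
clock: 46.65
position: [0.5964, 0.096, 0.2299]
tool_rot: [3.141, -0.003, 1.754]
ft_force: [-0.4, 7.6, -0.1]
width: 0.0096
```

```bash
python3 -c "
from h import *
shot('top','t28',(200,150,360,270),5)
shot('scene','s28',(230,150,350,260),6)
go([.5857,.160,.0725],100.4)
s=arm.read_state()['position'];H=np.array([.631,-.086]);X=np.array([-.1805,.9836])
print(np.degrees(np.arctan2(s[2]+.019-.075,(s[:2]-H)@X))-3.43, np.hypot(s[2]+.019-.075,(s[:2]-H)@X))
"
```

```text
t 46.8 pos [0.5965 0.0954 0.2305] yaw 100.4 -> delta [ 65.2   0.9 158.1] turn 0.0 w 0.010 F [-2.7  6.6  3.5]
39.95383867631782 0.2540495202436166
```

View pics/t28.png

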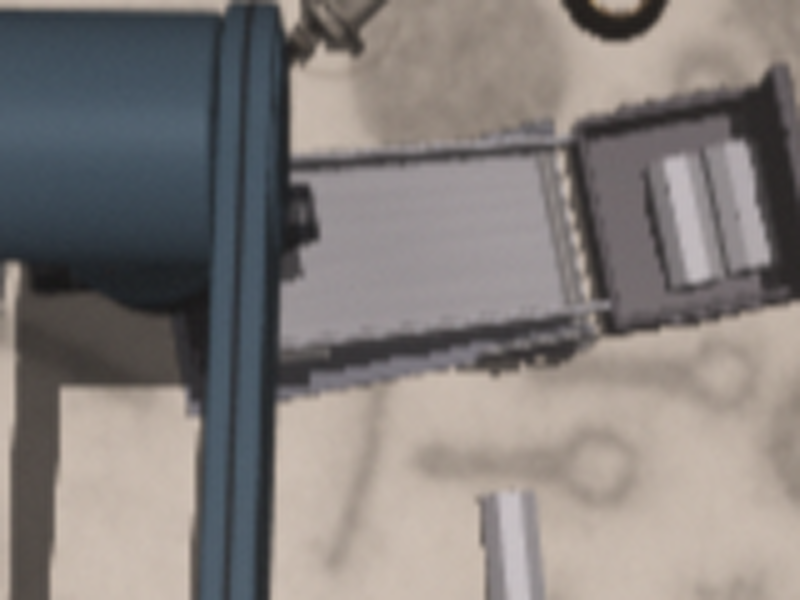

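View pics/s28.png

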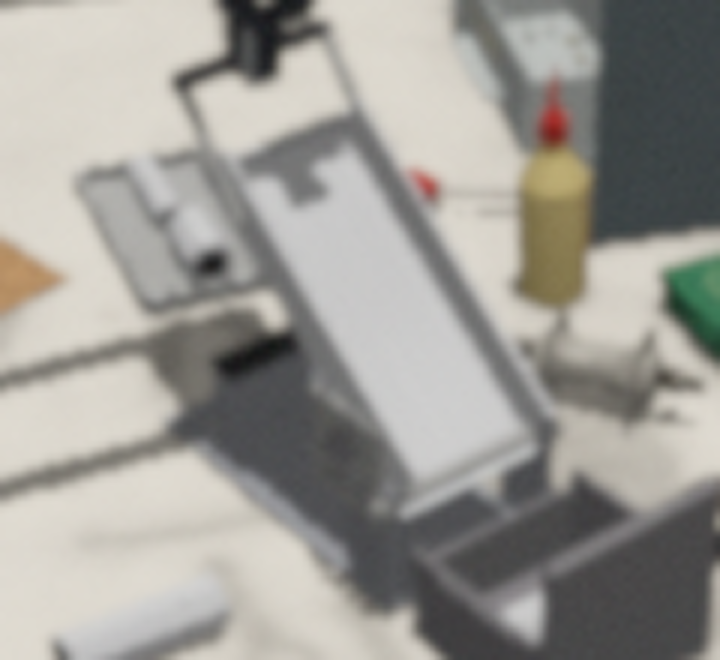

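```bash
python3 -c "
from h import *
pts=[(230+u/6,150+v/6) for u in range(310,480,12) for v in range(230,440,12) if (v-230)*0.8+250<u<(v-230)*.85+330]
P=w('s28',pts);c=P-P.mean(0);U,S,V=np.linalg.svd(c);n=V[2];print(len(P),S,n,np.degrees(np.arccos(abs(n[2]))))
"
```

```text
110 [1.37271607 0.3996653  0.10362505] [-0.85642622  0.05119576 -0.51372475] 59.08774664902057
```

send_rows(increments=[[0,0,0,0],[0,0,0,0],[0,0,0,0],[0,0,0,0],[0,0,0,0],[0,0,0,0],[0,0,0,0],[0,0,0,0],[0,0,0,0],[0,0,0,0]])

```text
clock: 47.75
position: [0.5965, 0.0954, 0.2305]
tool_rot: [3.14, -0.002, 1.753]
ft_force: [-1.4, 4.7, 3.3]
width: 0.0099
```

```bash
python3 -c "
from h import *
pts=[(200+u/5,150+v/5) for u in range(340,520,8) for v in range(200,290,8)]
P=w('t28',pts);c=P-P.mean(0);U,S,V=np.linalg.svd(c);n=V[2];print(len(P),S,n,np.degrees(np.arccos(abs(n[2]))))
"
```

```text
276 [1.8711666  0.44280948 0.23395772] [-0.99141234  0.0168991  -0.12967648] 82.54910218809181
```

send_rows(increments=[[0,0,0,0],[0,0,0,0],[0,0,0,0],[0,0,0,0],[0,0,0,0],[0,0,0,0],[0,0,0,0],[0,0,0,0],[0,0,0,0],[0,0,0,0]])

```text
clock: 48.75
position: [0.5965, 0.0954, 0.2305]
tool_rot: [3.14, -0.002, 1.753]
ft_force: [-1.4, 5.3, 3.8]
width: 0.0099
```

```bash
python3 -c "
from h import *
pts=[(200+u/5,150+v/5) for u in range(340,520,8) for v in range(200,290,8)]
P=w('t28',pts);P=P[(P[:,2]<.3)&(P[:,2]>.05)]
for _ in range(4):
  A=np.c_[P[:,:2],np.ones(len(P))];k=np.linalg.lstsq(A,P[:,2],rcond=None)[0];r=P[:,2]-A@k;P=P[abs(r)<max(.006,2*np.median(abs(r)))]
print(len(P),np.degrees(np.arctan(np.hypot(k[0],k[1]))),'-> joint +3.4')
"
```

```text
266 35.47604561200269 -> joint +3.4
```

send_rows(increments=[[0,0,0,0],[0,0,0,0],[0,0,0,0],[0,0,0,0],[0,0,0,0],[0,0,0,0],[0,0,0,0],[0,0,0,0],[0,0,0,0],[0,0,0,0]])

```text
clock: 49.75
position: [0.5965, 0.0954, 0.2305]
tool_rot: [3.14, -0.002, 1.753]
ft_force: [-1.4, 5.7, 3.1]
width: 0.0099
```

send_rows(increments=[[3.5,0,3.9,0],[7,0,7.8,0],[10.4,0,11.8,0],[13.8,0,15.9,0],[17,0,20,0],[20,0,24.2,0],[23.2,0,28.4,0],[26,0,32.8,0],[29,0,37.2,0],[31.8,0,41.6,0]])

```text
clock: 50.75
position: [0.5912, 0.1254, 0.1891]
tool_rot: [3.14, 0.001, 1.753]
ft_force: [-2.8, 2.9, 3.3]
width: 0.0097
```

send_rows(increments=[[3,0,5.3,0],[6,0,10.6,0],[9,0,16,0],[11.7,0,21.5,0],[14.3,0,27,0],[16.7,0,32.6,0],[19,0,38.3,0],[21.3,0,44,0],[23.3,0,49.8,0],[25,0,55.6,0]])

```text
clock: 51.75
position: [0.5866, 0.1501, 0.1311]
tool_rot: [-3.142, 0.0, 1.753]
ft_force: [-0.6, 0.4, 3.9]
width: 0.0096
```

send_rows(increments=[[1.7,0,5.8,0],[3.3,0,11.7,0],[4.8,0,17.7,0],[6,0,23.6,0],[7.3,0,29.7,0],[8.3,0,35.7,0],[9.2,0,41.7,0],[10,0,47.8,0],[10.6,0,54,0],[11,0,60,0]])

```text
clock: 52.75
position: [0.585, 0.1604, 0.0726]
tool_rot: [3.141, 0.001, 1.753]
ft_force: [-11.8, -9.4, 47.2]
width: 0.0101
```

send_rows(increments=[[0,0,1,0],[0,0,2,0],[0,0,2,0],[0,0,2,0],[0,0,2,0],[0,0,2,0],[0,0,2,0],[0,0,2,0],[0,0,2,0],[0,0,2,0]])

```text
clock: 53.75
position: [0.5849, 0.1603, 0.0729]
tool_rot: [3.14, 0.001, 1.753]
ft_force: [-6.9, -7.1, 23.8]
width: 0.0097
```

```bash
python3 -c "
from h import *
shot('wrist','w30')
shot('scene','s30',(230,150,350,260),6)
go([.5857,.160,.0725],100.4)
"
```

```text
t 53.9 pos [0.5849 0.1603 0.0729] yaw 100.4 -> delta [-0.5  0.7  0.4] turn 0.0 w 0.010 F [-7.6 -8.2 23.9]
```

View pics/s30.png

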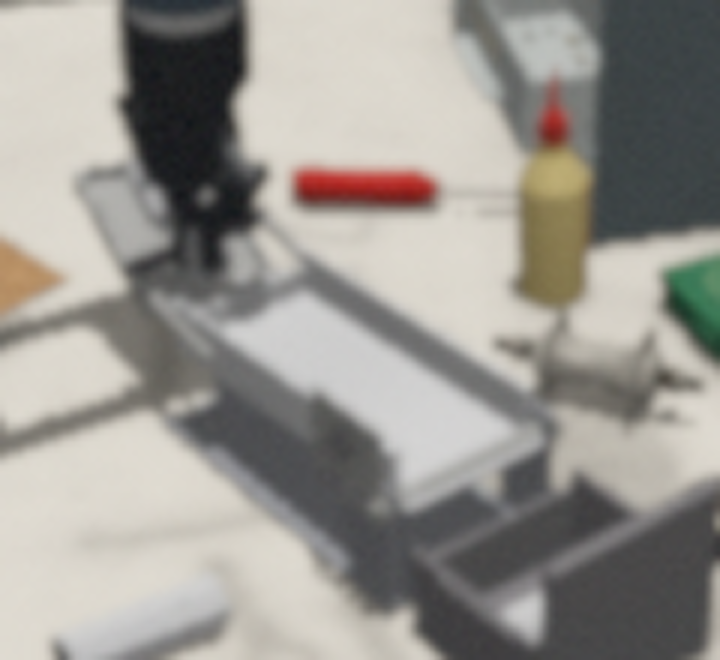

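send_rows(increments=[[0,0,-2,0],[0,0,-2,0],[0,0,-2,0],[0,0,-2,0],[0,0,-2,0],[0,0,-2,0],[0,0,-10,0],[0,0,-40,0],[0,0,-80,0],[0,0,-110,0]], grip=0.1)

```text
clock: 54.85
position: [0.5851, 0.1611, 0.1825]
tool_rot: [3.14, 0.0, 1.753]
ft_force: [0.8, 0.1, -0.6]
width: 0.0382
```

```bash
python3 -c "
from h import *
shot('wrist','w31')
go([.640,-.155,.30],100.4)
print(w('w31',[(278,180),(278,250)]))
"
```

```text
t 54.9 pos [0.5877 0.1615 0.1881] yaw 100.4 -> delta [-320.8   -4.7 -111.7] turn 0.0 w 0.038 F [1.8 0.4 4. ]
[[0.5606 0.1596 0.0947]
 [0.61   0.1688 0.0938]]
```

View pics/w31.png

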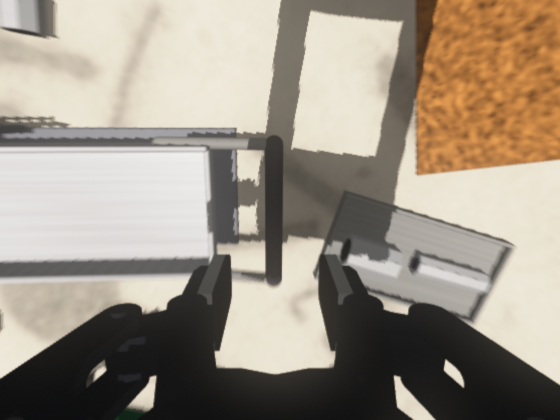

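send_rows(increments=[[-10,0,-30,0],[-35,0,-65,0],[-75,-1,-95,0],[-115,-2,-110,0],[-160,-3,-112,0],[-205,-4,-112,0],[-250,-4,-112,0],[-290,-5,-112,0],[-315,-5,-112,0],[-321,-5,-112,0]], grip=-0.1)

```text
clock: 55.9
position: [0.6377, -0.159, 0.2914]
tool_rot: [-3.141, 0.001, 1.749]
ft_force: [0.3, -0.2, -0.0]
width: 0.047
```

```bash
python3 -c "
from h import *
shot('wrist','w32')
go([.653,-.207,.083],100.4)
"
```

```text
t 56.0 pos [ 0.6377 -0.1582  0.2915] yaw 100.3 -> delta [-50.7   6.4 208.5] turn -0.1 w 0.047 F [-1.2 -0.9  0.2]
```

View pics/w32.png

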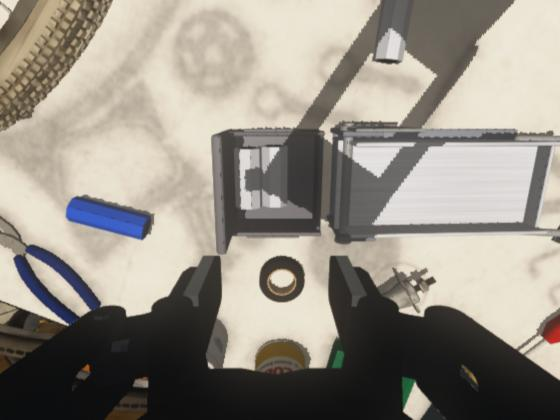

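```bash
python3 -c "
from h import *
save('w32',(200,110,340,265),4)
"
```

```text
(no output)
```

View pics/w32.png

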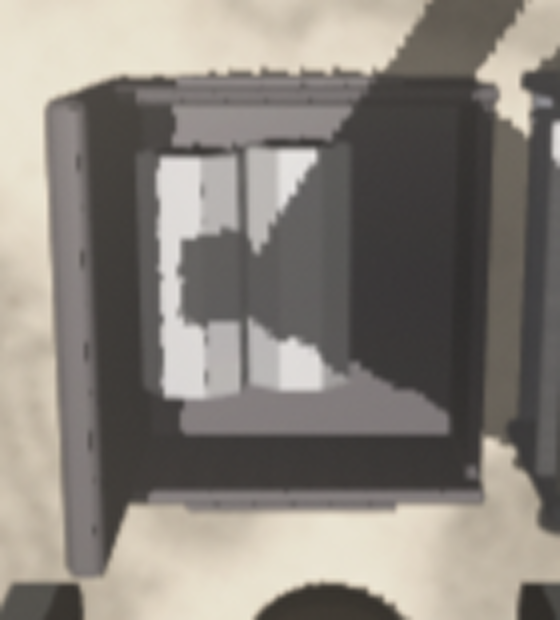

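```bash
python3 -c "
from h import *
c=lambda l:[(200+u/4,110+v/4) for u,v in l]
r=w('w32',c([(66,104),(85,572)]),.115);a=r[1]-r[0];m=r.mean(0);print(r,m,np.degrees(np.arctan2(a[1],a[0])),np.linalg.norm(a))
yaw=np.degrees(np.arctan2(a[1],a[0]))+90
go([m[0],m[1],.083],yaw)
"
```

```text
[[ 0.5998 -0.2179  0.115 ]
 [ 0.71   -0.1984  0.115 ]] [ 0.6549  -0.20815  0.115  ] 10.034671761600436 0.11191197433697607
t 56.0 pos [ 0.6377 -0.1582  0.2915] yaw 100.3 -> delta [-52.2   8.1 208.5] turn 0.2 w 0.047 F [-1.2 -0.9  0.2]
```

send_rows(increments=[[-20,3,10,0],[-45,7,25,0],[-52,8,50,0],[-52,8,85,0],[-52,8,125,0],[-52,8,165,0],[-52,8,195,0],[-52,8,208,0],[-52,8,210,0],[-52,8,210,0]])

```text
clock: 56.95
position: [0.6558, -0.2052, 0.0827]
tool_rot: [3.14, 0.001, 1.754]
ft_force: [0.8, 0.4, -0.5]
width: 0.0469
```

send_rows(increments=[[0,0,0,0],[0,0,0,0],[0,0,0,0],[0,0,0,0],[0,0,0,0],[0,0,0,0],[0,0,-4,0],[0,0,-12,0],[0,0,-20,0],[0,0,-20,0]], grip=1)

```text
clock: 57.95
position: [0.6555, -0.2053, 0.1028]
tool_rot: [3.14, 0.001, 1.753]
ft_force: [0.7, 0.9, -5.2]
width: 0.0092
```

```bash
python3 -c "
from h import *
shot('wrist','w33')
go([.42,.30,.28],27)"
```

```text
t 58.0 pos [ 0.6553 -0.2052  0.1023] yaw 100.4 -> delta [ 539.4 -139.7 -178.1] turn 73.4 w 0.009 F [-0.8 -0.5 -6. ]
```

View pics/w33.png

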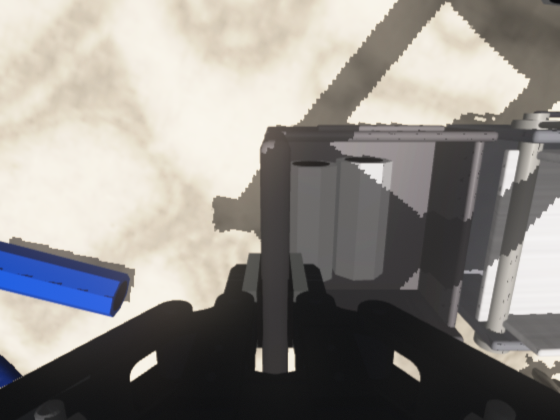

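send_rows(increments=[[0,0,-12,0],[0,0,-32,0],[0,0,-60,0],[0,0,-90,0],[0,0,-120,0],[0,0,-145,0],[0,0,-165,0],[0,0,-175,0],[0,0,-175,0],[0,0,-175,0]])

```text
clock: 59.0
position: [0.6546, -0.205, 0.2757]
tool_rot: [-3.14, -0.001, 1.753]
ft_force: [-0.6, 0.3, -6.9]
width: 0.0094
```

```bash
python3 -c "
from h import *
go([.4089,.3223,.277],17.5)"
```

```text
t 59.0 pos [ 0.6546 -0.205   0.2757] yaw 100.4 -> delta [ 5.631e+02 -1.461e+02 -5.000e-01] turn 82.9 w 0.009 F [-0.6  0.3 -6.9]
```

send_rows(increments=[[10,-3,0,2],[30,-8,0,6],[58,-15,0,10],[90,-23,0,15],[125,-32,0,20],[160,-41,0,25],[195,-50,0,30],[230,-60,0,35],[262,-68,0,40],[290,-75,0,44]])

```text
clock: 60.0
position: [0.5266, 0.068, 0.2751]
tool_rot: [-3.138, 0.002, 0.982]
ft_force: [0.9, -0.4, -6.0]
width: 0.0092
```

```bash
python3 -c "
from h import *
go([.4089,.3223,.277],17.5)"
```

```text
t 60.0 pos [0.5266 0.068  0.2751] yaw 56.3 -> delta [ 146.1 -239.2   -1.3] turn 38.8 w 0.009 F [ 0.9 -0.4 -6. ]
```

send_rows(increments=[[18,-30,0,5],[38,-62,0,10],[58,-95,0,15],[78,-128,0,20],[98,-160,0,25],[116,-190,0,30],[131,-215,0,35],[141,-231,0,38],[146,-239,0,38.8],[146,-239,0,38.8]])

```text
clock: 61.0
position: [0.4085, 0.321, 0.2751]
tool_rot: [-3.141, 0.004, 0.31]
ft_force: [0.0, -0.7, -6.2]
width: 0.0094
```

send_rows(increments=[[0,0,12,0],[0,0,32,0],[0,0,60,0],[0,0,90,0],[0,0,115,0],[0,0,135,0],[0,0,147,0],[0,0,150,0],[0,0,150,0],[0,0,150,0]])

```text
clock: 62.0
position: [0.4112, 0.3204, 0.1277]
tool_rot: [-3.141, -0.002, 0.307]
ft_force: [0.5, -0.8, -4.8]
width: 0.0092
```

```bash
python3 -c "
from h import *
shot('wrist','w34')
go([.4089,.3223,.0862],17.5)"
```

```text
t 62.0 pos [0.4112 0.3205 0.1279] yaw 17.6 -> delta [-1.8 -2.4 41.7] turn 0.1 w 0.009 F [ 0.6  0.4 -4.9]
```

View pics/w34.png

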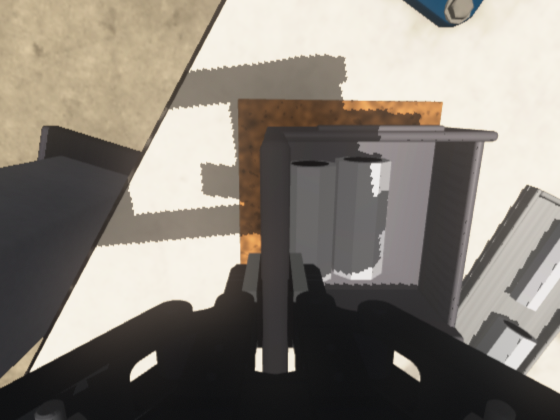

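send_rows(increments=[[-1,-1,8,0],[-2,-2,18,0],[-2,-2,27,0],[-2,-2,34,0],[-2,-2,38,0],[-2,-2,40,0],[-2,-2,41,0],[-2,-2,41.5,0],[-2,-2,41.5,0],[-2,-2,41.5,0]])

```text
clock: 63.05
position: [0.4072, 0.3213, 0.087]
tool_rot: [3.141, 0.0, 0.308]
ft_force: [-8.0, -3.0, 11.5]
width: 0.0094
```

```bash
python3 -c "
from h import *
go([.4089,.3223,.0862],17.5)"
```

```text
t 63.0 pos [0.4072 0.3213 0.087 ] yaw 17.7 -> delta [ 1.9 -0.4  0.8] turn 0.2 w 0.009 F [-8.  -3.  11.5]
```

Contact made on the mat. Release and rise.

send_rows(increments=[[0,0,0,0],[0,0,0,0],[0,0,0,0],[0,0,0,0],[0,0,-10,0],[0,0,-40,0],[0,0,-80,0],[0,0,-120,0],[0,0,-160,0],[0,0,-180,0]], grip=0)

```text
clock: 64.05
position: [0.409, 0.3221, 0.2701]
tool_rot: [-3.141, -0.006, 0.308]
ft_force: [0.0, 0.8, 0.7]
width: 0.043
```

send_rows(increments=[[10,15,0,0],[25,35,0,0],[40,60,0,0],[50,75,0,0],[50,80,0,0],[50,80,0,0],[50,80,0,0],[50,80,0,0],[50,80,0,0],[50,80,0,0]])

```text
clock: 65.05
position: [0.4793, 0.2609, 0.2654]
tool_rot: [-3.141, -0.0, 0.309]
ft_force: [-0.1, 0.1, 0.4]
width: 0.0425
```

```bash
python3 -c "
from h import *
shot('wrist','w35')
shot('top','t35')
shot('scene','s35')
save('w35',(180,60,420,250),3,'w35c')
go([.41,.32,.3],17.5)"
```

```text
t 65.2 pos [0.4795 0.2606 0.2653] yaw 17.7 -> delta [-48.2 -77.7 -34.7] turn 0.2 w 0.043 F [ 0.1 -0.2  0.4]
```

View pics/w35.png

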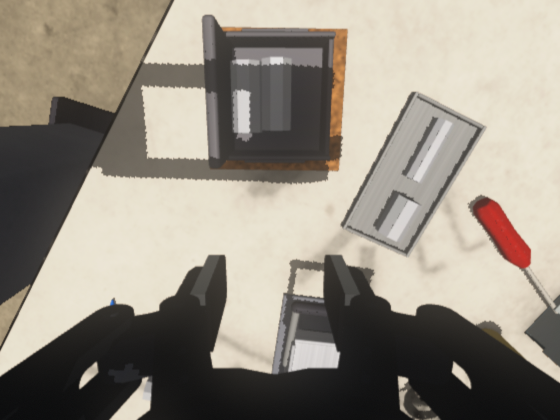

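View pics/t35.png

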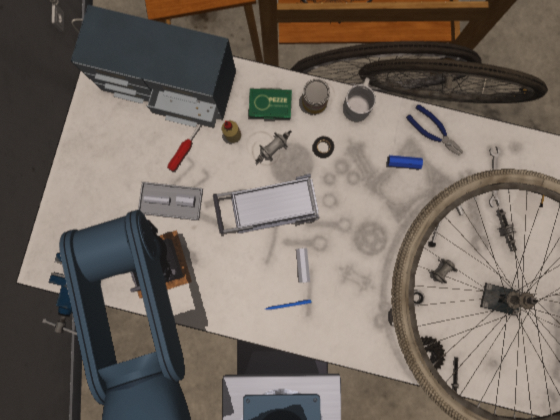

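View pics/s35.png

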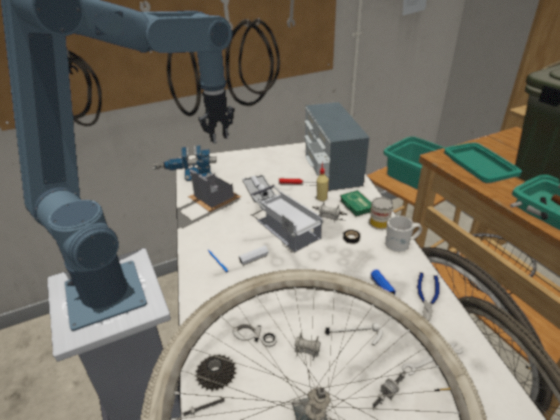

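```bash
python3 -c "
from h import *
b=w('w35',[(209,19),(215,166)],.118).mean(0)[:2];f=w('w35',[(334,34),(331,162)],.053).mean(0)[:2]
m=w('w35',[(347,30),(340,170)],.003);print('b',b,'f',f,'c from b',b+(f-b)/np.linalg.norm(f-b)*.05,'mid',(f+b)/2+ (b-f)/np.linalg.norm(f-b)*.0,'mat',m, 'matc',m.mean(0)[:2]-.075*np.array([.955,.296]))
"
```

```text
b [0.4087 0.3238] f [0.5091 0.3544] c from b [0.45652792 0.33837704] mid [0.4589 0.3391] mat [[0.5061 0.4296 0.003 ]
 [0.551  0.2892 0.003 ]] matc [0.456925 0.3372  ]
```

View pics/w35c.png

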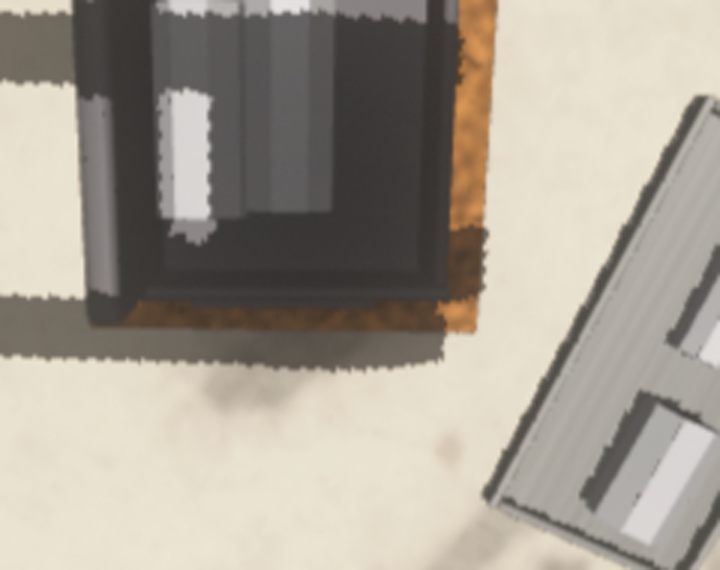

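send_rows(increments=[[0,30,-5,0],[0,70,-10,0],[0,110,-20,0],[0,150,-30,0],[0,190,-40,0],[0,220,-40,0],[0,240,-40,0],[0,250,-40,0],[0,250,-40,0],[0,250,-40,0]])

```text
clock: 66.2
position: [0.5551, 0.0229, 0.3051]
tool_rot: [-3.141, 0.0, 0.308]
ft_force: [0.0, 0.3, -0.5]
width: 0.043
```

send_rows(increments=[[0,0,0,0],[0,0,0,0],[0,0,0,0],[0,0,0,0],[0,0,0,0],[0,0,0,0],[0,0,0,0],[0,0,0,0],[0,0,0,0],[0,0,0,0]])

```text
clock: 67.2
position: [0.5554, 0.0221, 0.3053]
tool_rot: [-3.142, -0.0, 0.308]
ft_force: [0.2, 0.4, 0.2]
width: 0.0425
```

send_rows(increments=[[0,0,0,0],[0,0,0,0],[0,0,0,0],[0,0,0,0],[0,0,0,0],[0,0,0,0],[0,0,0,0],[0,0,0,0],[0,0,0,0],[0,0,0,0]])

```text
clock: 68.2
position: [0.5555, 0.0221, 0.3053]
tool_rot: [3.142, -0.0, 0.308]
ft_force: [0.0, 0.0, -0.2]
width: 0.043
```

```bash
python3 -c "
from h import *
shot('top','t36',(120,110,340,320),3.6)
go([.41,.32,.3],17.5)"
```

```text
t 68.2 pos [0.5554 0.0221 0.3052] yaw 17.6 -> delta [ -48.4 -327.9    5.2] turn 0.1 w 0.042 F [0.2 1.  0.6]
```

View pics/t36.png

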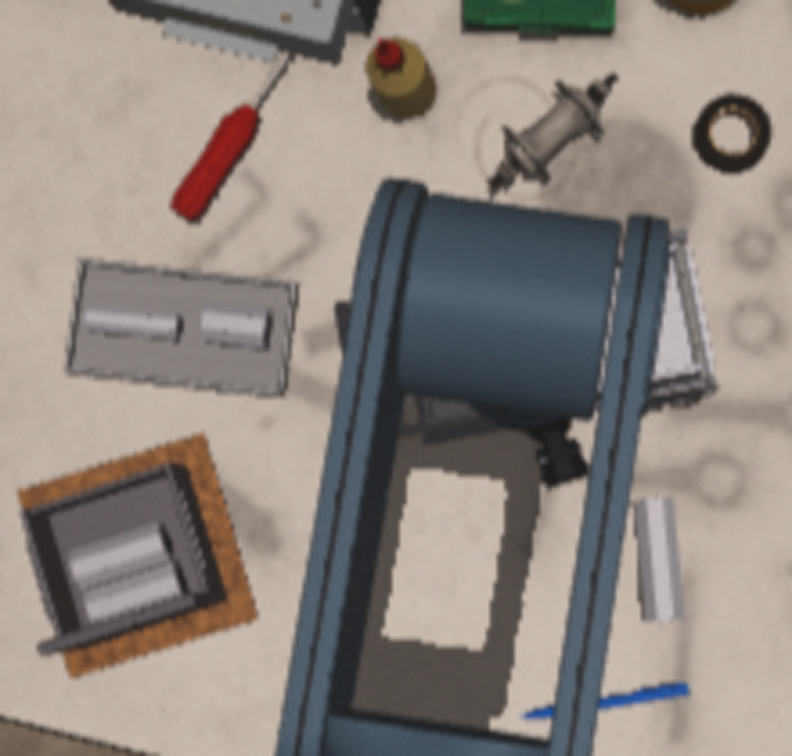

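All is in place: the tub is centred on the mat with both sleeves in it, the odds are in their tray, the long sleeve is on the table, and the hub and tape are where they were.

```bash
python3 -c "
from h import *
print(arm.finish_job())"
```

```text
the job is handed in; nothing more can be done
None
```

I did the whole job in the order asked and handed it in at about 68 s of the 210 s allowed; no verdict was reported.

- **Odd sleeves:** I put the short and the thin sleeve end to end in the odds tray.
- **Tub under the lip:** I set it with its tall back wall farthest away, about 2 mm from its spot by camera.
- **Sleeves:** Only two 70 x 30 sleeves were in the row. I laid both across the tipping tray and left the 92 mm one on the table.
- **Tipping:** I raised the tray to 40° by arm position. A depth fit to the tray floor gave 38.9°. I held it there for about 3 s and both sleeves rolled into the tub. I then lowered the tray to its rest, and the handle came back to its starting height.
- **Tub back on the mat:** It stands upright with both sleeves in it, about 1 mm off the mat's centre.

**Last checks:** The final top view shows the tub with its sleeves, the odds tray and the long sleeve all as they should be. The hub and tape roll look untouched, and the arm was clear of everything. I saw no sign that the tub had been knocked aside.

**Out of the ordinary:**
- The wrist force read about 48 N when the tray met its rest stop, and about 24 N while I seated it. That load was on the fingers.
- My first two depth fits of the tray angle gave wrong values because of bad depth readings. I replaced them with the fit quoted above.

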